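# Set up equipment boxes on the squaring board

## Task

Set up the equipment boxes on the squaring board for drilling. First turn the clamp knob clockwise to its stop to lock the sliding fence, then stand each box with its back against the fence, centred on the station of its lid's colour, and press its lid fully home; when all are loaded, take the square and check them in the order red, yellow, blue, pressing it down on each lid and against the box's front so that it sits flush on both faces and the box is hard against the fence. Finally stand the square back upright in the middle of its mat, and leave the other things on the bench alone.

Things in the scene. Friction and masses are not known exactly. Their poses are not given: they have to be found in the camera images.
- board: fixed aluminium squaring board 150 (x) x 340 (y) x 10 mm; origin: centre of its underside, z up. A dark steel fence along y on its +x side slides 5 mm: 12 mm thick, top 40 mm above the table, front face (looking to -x) at x = +60 mm, +55 once locked. Stations marked by coloured dots and lines on fence and plate: red y = +112, yellow y = 0, blue y = -112 mm
- mat: fixed black rubber parking mat of the square with a green field, 100 (x) x 80 (y) x 3 mm high; origin at the centre of its underside
- square: loose steel square, 0.25 kg, standing on its mat; origin: centre of foot's underside. Foot 60 (x) x 40 (y) x 12 mm high. Blade 28 (x) x 16 (y), centred at x = +16, y = 0, z = 12 to 85, blue grip z = 47 to 77: take it across the 16 mm (y). Measuring faces: blade front, plane x = +30; underside of a ledge (x = 30 to 60, y = +-8, z = 38 to 46) that goes over the lid
- square_corner (a point): inner corner of the square where ledge underside and blade front meet (x = +30, y = 0, z = 38 mm in the square's frame); it goes on the top front edge of a box, where the foot then hangs 6 mm clear of the board. A steady 4 to 8 N on each face shows that it is flush (friction coefficient on the faces 0.5 to 0.72, which can hide a missing contact)
- clamp_knob (a joint): clamp knob of the fence, rad: grows as it is turned clockwise from above, 0 = free, 1.4 = hard stop, fence locked; stiff (about 0.1 N m), stays where it is left
- clamp_knob_grip (a point): point to grip on the knob's vertical axis, 37 mm above the table, on the board's -x side; x axis along the knob's black grip bar: 46 (x) x 14 (y) mm, top 44 mm, from 14 mm above the table; grip it across the 14 mm; round grey foot 72 mm across, 6 mm high
- red_box: loose grey equipment box with a red lid (one of the three may be absent), 65 (x) x 44 (y) mm, body 36 mm high, 0.15 to 0.25 kg; origin at the centre of its underside, z up; it is the same both ways round. Its back and front are its two 44 mm wide ends (the end towards the fence is the back); take it across the 44 mm
- red_box_case: grey upper part of the red box (its walls, 6 to 36 mm above its underside), fixed to it, same origin and axes
- red_box_cap: the red lid's cover plate, fixed to the lid and moving with it; its origin lies on the box's underside while the lid is fully proud
- red_box_lid (a joint): how far the red lid has been pressed on: 0 = 6 mm proud, 0.006 m = fully home at a hard stop; lid 63 x 42 mm, 8 mm thick, its top 50 mm above the underside of the box when fully proud, 44 mm when home; it slides against about 4 N of friction and stays where it is left
- red_station (a point): point on the board's top (10 mm above the board's underside) where the underside centre of the red box lies when it is in place with its back touching the fence; axes as the board's, +x towards the fence (box lengthways along x)
- yellow_box: loose grey equipment box with a yellow lid (one of the three may be absent), 65 (x) x 44 (y) mm, body 36 mm high, 0.15 to 0.25 kg; origin at the centre of its underside, z up; it is the same both ways round. Its back and front are its two 44 mm wide ends (the end towards the fence is the back); take it across the 44 mm
- yellow_box_case: grey upper part of the yellow box (its walls, 6 to 36 mm above its underside), fixed to it, same origin and axes
- yellow_box_cap: the yellow lid's cover plate, fixed to the lid and moving with it; its origin lies on the box's underside while the lid is fully proud
- yellow_box_lid (a joint): how far the yellow lid has been pressed on: 0 = 6 mm proud, 0.006 m = fully home at a hard stop; lid 63 x 42 mm, 8 mm thick, its top 50 mm above the underside of the box when fully proud, 44 mm when home; it slides against about 4 N of friction and stays where it is left
- yellow_station (a point): point on the board's top (10 mm above the board's underside) where the underside centre of the yellow box lies when it is in place with its back touching the fence; axes as the board's, +x towards the fence (box lengthways along x)
- blue_box: loose grey equipment box with a blue lid (one of the three may be absent), 65 (x) x 44 (y) mm, body 36 mm high, 0.15 to 0.25 kg; origin at the centre of its underside, z up; it is the same both ways round. Its back and front are its two 44 mm wide ends (the end towards the fence is the back); take it across the 44 mm
- blue_box_case: grey upper part of the blue box (its walls, 6 to 36 mm above its underside), fixed to it, same origin and axes
- blue_box_cap: the blue lid's cover plate, fixed to the lid and moving with it; its origin lies on the box's underside while the lid is fully proud
- blue_box_lid (a joint): how far the blue lid has been pressed on: 0 = 6 mm proud, 0.006 m = fully home at a hard stop; lid 63 x 42 mm, 8 mm thick, its top 50 mm above the underside of the box when fully proud, 44 mm when home; it slides against about 4 N of friction and stays where it is left
- blue_station (a point): point on the board's top (10 mm above the board's underside) where the underside centre of the blue box lies when it is in place with its back touching the fence; axes as the board's, +x towards the fence (box lengthways along x)
- tape_roll: bystander: yellow roll of tape, 81 mm across, 24 mm high
- screwdriver: bystander: red-handled screwdriver, 190 mm long, lying
- red_case: bystander: small red case, 90 x 55 x 42 mm

How it is judged:
By the outcome, as a careful person would: the job done as asked, in the order asked, and still so for the second after the job is handed in, with the robot touching nothing.
Of red_box, yellow_box, blue_box only 2 to 3 are there at a start; the rules pass over those that are not, and their reading is None.
At some moment in a run one of red_box, yellow_box, blue_box may be knocked a few centimetres aside while the robot is not near it.
It also fails if it takes over 210 s, if anything falls off the work surface, if the arm or the gripper's body presses on something with over 40 N, if the wrist force passes 120 N, or if a joint passes its speed limit or range.

## Robot

A 6-joint arm with a two-finger parallel gripper is mounted at the origin on a cart in front of the work surface, level with it; the furniture and walls round the work are solid. World frame = base frame: x ahead of the robot, y to its left, z up, the work surface at z = 0. Lengths are in m, angles in rad, forces in N, time in s.
With the tool pointing down it reaches from about 0.225 to 0.875 m from the base axis. Payload 3.4 kg.
Tool frame: the origin (TCP) lies on the centre line of the jaws, within the pads' length; the fingertips stand 11 mm ahead of it and the grasp point (between the pads) lies 8 mm behind it; z points along the fingers, y is the line along which they close (so a half turn about z gives the same grasp; the last joint's range is limited). The gripper opens to 85 mm and grips with 20 to 120 N. Pads are 22 mm wide; open, the fingers measure 114 mm over their backs; the gripper's body (76 mm by 85 mm) begins 54 mm behind the grasp point. The pads swing forward as they close: fully open they stand 13 mm farther back than shut.
Start: joints at [-1.372, 0.276, 1.505, -0, 1.361, -0.121], TCP at [0.181, -0.546, 0.242] pointing down, gripper open.
Joint ranges: [-2.89, 2.89], [-0.75, 2.08], [0.22, 2.7], [-1.18, 4.32], [0.11, 2.71], [-2.7, 2.7]. Speed limits (rad/s): [2.57, 2.57, 3.14, 3.14, 3.14, 3.14].

## Interface

Orientations are given as a unit quaternion [w, x, y, z].
In Python, from rig import manip, eyes, job gives the robot as it stands.
- The arm moves only by the tool drive_tool, never from a script. Its argument "rows" is a list of rows, each a list of 3 entries, a list of its own where there are three numbers: the turn, a rotation vector about the world's x, y, z in rad, then the shift along the world's x, y, z in cm, then the finger opening in cm, from 0 to 8.54. A call has 1 to 8 rows; each row shifts and turns the commanded pose from where the row before left it; what a row does not reach is not made up. A row lasts 1/8 s, in which the tool goes at most 62.5 mm and 10.7 degrees, less where a joint would pass 70% of its speed; a pose out of reach is approached as far as the arm can. A call is refused whole if a number of a shift passes 6.25 or a number of a turn 0.188, either way. A call with a gripper value outside its range is refused whole. The fingers move at their own pace and stop on an object; "force" is the grip in N (left out, the last holds). Time passes only in rows, so rows that do not move let the fingers close. It gives the time, the measured TCP pose, the force, the opening and the grip force at its end, in the units of the state.
- manip.get_state(): the state, without advancing time (a new reading comes with each control period).
- eyes.get_image(name): name is "scene" or "top" or "wrist"; returns the picture (384x512x3 uint8, red, green, blue); there is no depth.
- eyes.get_calibration(name): a dict with "camera_matrix" (3x3 intrinsics, pixels), "view" (4x4, takes a point from world to camera coordinates). Camera axes: x right, y up, looking along -z (the intrinsics and any distortion apply to the point x, -y, -z); pixel columns grow to the right and rows downward; lengths in m; the calibration is good to about 2 mm. A picture is of the moment at which its call begins: read the wrist's pose just before it. get_calibration takes no time and is no camera call; for the wrist camera it gives the pose at the moment of the call.
- job.sign_off(): hands the job in; it is judged then, once.
The state is a dict: "clock": time; "qpos": joint angles; "qd": joint speeds; "effort": joint torques, N m; "position": TCP position; "ee_rot": TCP orientation; "contact_force": force on the tool from outside, world axes, zero at the start; "moment": the same for the moment, N m; "width": finger opening in m; "gripper_force": force on a finger pad.
Only numpy, scipy, OpenCV 4.12 (cv2) and the standard library are available. Lean on these libraries where they do the work, as an engineer would, in place of code of your own. Each camera call takes 0.05 s, during which the arm holds its last target. There are 200 camera calls.

## Working session

There is one attempt and no reset: what is moved stays moved. The work goes in short steps, Python scripts to look and compute and a tool call to move; the robot and the scene stay as the last step left them, time stands still between calls to the robot, and variables do not carry over. Pictures are saved under pics/ and viewed, at most 14 in all, crops included, and the job is handed in when it is done.

Besides the shell and the picture viewer there is one more tool, called after "Emit:" as name(argument=value, ...), one argument or row to a line, values as JSON. drive_tool: Moves the arm, as the interface text tells. Its arguments: {"type":"object","properties":{"rows":{"type":"array"},"force":{"type":"number"}},"required":["rows"]}

```bash
ls; mkdir -p pics
python3 - <<'E'
from rig import manip, eyes, job
import cv2, numpy as np
s=manip.get_state(); print(s)
for n in ("scene","top"):
    im=eyes.get_image(n); cv2.imwrite(f"pics/{n}0.png",im[:,:,::-1]); c=eyes.get_calibration(n); print(n,{k:np.round(v,4).tolist() if not isinstance(v,str) else v for k,v in c.items()})
a=[cv2.imread(f"pics/{n}0.png") for n in("scene","top")]
E
```

```text
pics
{'clock': 0.0, 'qpos': array([-1.37199066e+00,  2.76594901e-01,  1.50612490e+00, -3.19354220e-05,
        1.36074519e+00, -1.21011826e-01]), 'qd': array([ 7.59296545e-04, -4.06394823e-04, -5.17883078e-05,  7.19658210e-04,
       -4.00806727e-04,  2.98353700e-04]), 'effort': array([-2.87611965e-04, -4.16775727e+01, -2.45802748e+01, -3.75722848e-04,
        1.09257977e-02, -1.04295486e-05]), 'position': array([ 0.18065022, -0.54533543,  0.24144306]), 'ee_rot': array([-9.34851698e-04,  9.87240852e-01,  1.59231349e-01, -5.20066414e-05]), 'contact_force': array([ 0.15824579, -0.43477638,  0.50686225]), 'moment': array([-0.00895947,  0.00154852,  0.00216497]), 'gripper_force': 0.0, 'width': 0.08528090943842483}
scene {'camera_matrix': [[461.816, 0.0, 252.3975], [0.0, 461.816, 184.2154], [0.0, 0.0, 1.0]], 'view': [[-0.6787, -0.7343, -0.0145, 0.5478], [0.3305, -0.3231, 0.8868, -0.1522], [-0.6558, 0.5971, 0.462, -1.0616], [0.0, 0.0, 0.0, 1.0]]}
top {'camera_matrix': [[460.9245, 0.0, 252.1611], [0.0, 460.9245, 189.1848], [0.0, 0.0, 1.0]], 'view': [[-0.0204, -0.9995, -0.0247, 0.2676], [0.998, -0.0218, 0.0593, -0.5532], [-0.0598, -0.0234, 0.9979, -1.2958], [0.0, 0.0, 0.0, 1.0]]}
```

View pics/top0.png

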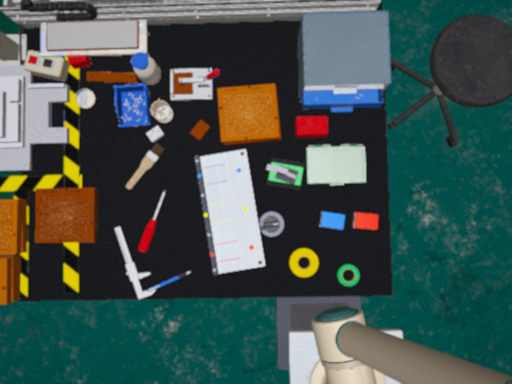

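View pics/scene0.png

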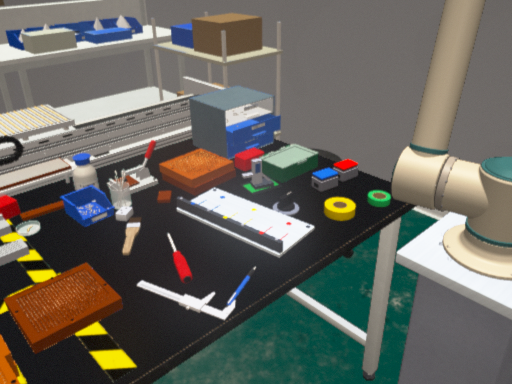

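The top view shows the board at about (230,210) with its fence on the left (world +y). The red station is at the bottom, the knob is at (271,223), and the square stands on its mat at (285,173). The blue box is at (332,220) and the red box at (366,221). There is no yellow box. Next I'll measure these with colour masks.

```bash
cat > h.py <<'E'
from rig import manip, eyes, job
import cv2, numpy as np
from scipy.spatial.transform import Rotation as R
def st():
    s=manip.get_state(); q=s['ee_rot']; r=R.from_quat([q[1],q[2],q[3],q[0]]).as_matrix()
    print('t',round(s['clock'],2),'pos',s['position'].round(4),'z',r[:,2].round(3),'yaw_y',round(np.degrees(np.arctan2(r[1,1],r[0,1])),2),'w',round(s['width'],4),'F',s['contact_force'].round(1),'g',round(s['gripper_force'],1)); return s,r
def snap(n,f=None):
    c=eyes.get_calibration(n); im=eyes.get_image(n)[:,:,::-1].copy()
    if f: cv2.imwrite(f'pics/{f}.png',im)
    return im,c
def world(c,px,z):
    px=np.atleast_2d(np.asarray(px,float)); K=np.array(c['camera_matrix']); V=np.array(c['view'])
    d=np.c_[(px[:,0]-K[0,2])/K[0,0],-(px[:,1]-K[1,2])/K[1,1],-np.ones(len(px))]
    Rm=V[:3,:3]; o=-Rm.T@V[:3,3]; d=d@Rm
    return o+d*((z-o[2])/d[:,2])[:,None]
def pix(c,P):
    P=np.atleast_2d(P); K=np.array(c['camera_matrix']); V=np.array(c['view']); q=P@V[:3,:3].T+V[:3,3]
    return np.c_[K[0,2]+K[0,0]*q[:,0]/-q[:,2],K[1,2]-K[1,1]*q[:,1]/-q[:,2]]
HUE={'red':[(0,8),(172,180)],'yellow':[(22,33)],'blue':[(98,118)],'green':[(50,80)]}
def mask(im,col,s=120,v=70):
    h=cv2.cvtColor(im,cv2.COLOR_BGR2HSV); m=np.zeros(im.shape[:2],np.uint8)
    for a,b in HUE[col]: m|=cv2.inRange(h,(a,s,v),(b,255,255))
    return m
def blobs(m,lo=8,hi=1e9):
    n,l,s,c=cv2.connectedComponentsWithStats(m); out=[]
    for i in range(1,n):
        if lo<=s[i,4]<=hi: out.append((s[i,4],c[i],l==i))
    return out
def rect(c,m,z):
    "world min-area rectangle of mask on plane z: centre, dims, yaw of long side (deg)"
    cn=max(cv2.findContours(m.astype(np.uint8),cv2.RETR_EXTERNAL,cv2.CHAIN_APPROX_NONE)[0],key=cv2.contourArea)
    w=world(c,cn.reshape(-1,2),z)[:,:2]
    b=cv2.boxPoints(cv2.minAreaRect((w*1000).astype(np.float32)))/1000
    e=[b[1]-b[0],b[2]-b[1]]; L=max(e,key=np.linalg.norm); S=min(e,key=np.linalg.norm)
    return b.mean(0),(np.linalg.norm(L),np.linalg.norm(S)),np.degrees(np.arctan2(L[1],L[0]))%180
E
python3 - <<'E'
from h import *
im,c=snap('top')
for col in HUE:
    for a,ce,l in blobs(mask(im,col),6):
        if 180<ce[0]<390 and 100<ce[1]<300:
            print(col,a,ce.round(1),'z0',world(c,ce,0)[0,:2].round(4),'z.05',world(c,ce,.05)[0,:2].round(4), [np.round(v,4).tolist() for v in rect(c,l,.05)] if a>100 else '')
h=cv2.cvtColor(im,cv2.COLOR_BGR2HSV); m=cv2.inRange(h,(0,0,170),(180,50,255)); 
for a,ce,l in blobs(m,3000): print('board',a,ce,[np.round(v,4).tolist() for v in rect(c,l,.01)])
cv2.imwrite('pics/c1.png',cv2.resize(im[130:290,180:390],None,fx=3.6,fy=3.6,interpolation=cv2.INTER_CUBIC))
E
```

```text
red 757 [311.3 125.9] z0 [0.7407 0.0804] z.05 [0.731  0.0858] [[0.7305999994277954, 0.0851999968290329], [0.09229999780654907, 0.062300000339746475], 88.51699829101562]
red 6 [280.  127.5] z0 [0.7383 0.1715] z.05 [0.7286 0.1735] 
red 431 [366.7 220.6] z0 [ 0.4624 -0.0703] z.05 [ 0.4631 -0.0592] [[0.46309998631477356, -0.059300001710653305], [0.06599999964237213, 0.0494999997317791], 83.5907974243164]
red 7 [251.3 247. ] z0 [0.3934 0.2622] z.05 [0.3967 0.2608] 
red 21 [211.2 254.3] z0 [0.3746 0.378 ] z.05 [0.3786 0.3722] 
yellow 8 [244.9 208.1] z0 [0.5055 0.2785] z.05 [0.5046 0.2765] 
yellow 21 [204.8 214.6] z0 [0.4893 0.3949] z.05 [0.4889 0.3885] 
yellow 684 [303.5 262.2] z0 [0.3474 0.1135] z.05 [0.3524 0.1177] [[0.3529999852180481, 0.11779999732971191], [0.08529999852180481, 0.0820000022649765], 88.92459869384766]
blue 1446 [341.7 100.2] z0 [ 0.8142 -0.0102] z.05 [ 0.8016 -0.0014] [[0.7986999750137329, -0.0032999999821186066], [0.23190000653266907, 0.062199998646974564], 89.52040100097656]
blue 7 [238.3 170. ] z0 [0.6166 0.2955] z.05 [0.6115 0.2929] 
blue 26 [198.5 175.3] z0 [0.6039
[... 436 characters left out ...]
514], [0.09300000220537186, 0.05480000004172325], 78.29290008544922]
green 103 [274.4 178.1] z0 [0.5905 0.1913] z.05 [0.5864 0.1926] [[0.5845000147819519, 0.18320000171661377], [0.0617000013589859, 0.023900000378489494], 70.17849731445312]
green 285 [347.8 274.7] z0 [ 0.3097 -0.0113] z.05 [ 0.3161 -0.0024] [[0.3160000145435333, -0.002400000113993883], [0.06310000270605087, 0.062199998646974564], 43.611698150634766]
board 7805 [53.85342729 80.2913517 ] [[0.8501999974250793, 0.777899980545044], [0.4359000027179718, 0.4350999891757965], 90.018798828125]
board 5567 [231.71438836 211.04832046] [[0.4997999966144562, 0.3158000111579895], [0.34119999408721924, 0.1363999992609024], 8.273799896240234]
```

View pics/c1.png

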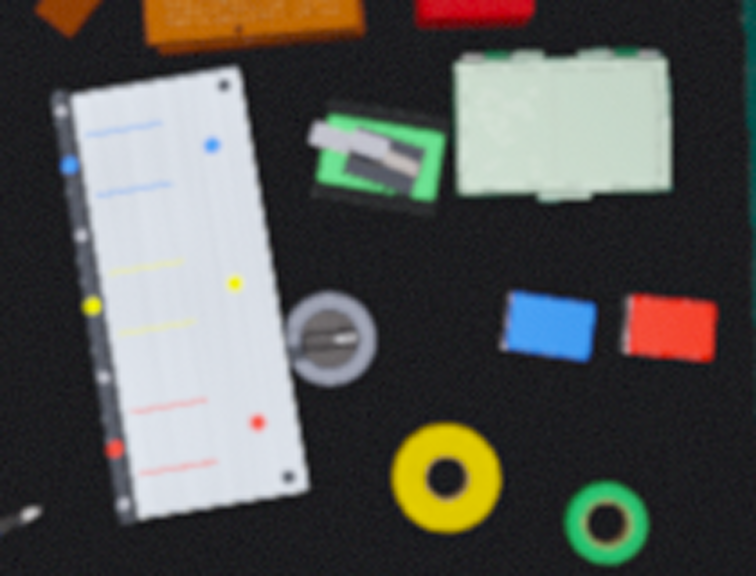

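The crop shows the knob at (330,338) with its bar nearly horizontal, the square's ledge pointing towards the fence, and both boxes lengthways along about world y. I'll move above the knob and measure with the wrist camera.

Emit:
drive_tool(
  rows=[
    [[0,0,0.09],[1.8,5.3,0],8.5],
    [[0,0,0.09],[1.8,5.3,0],8.5],
    [[0,0,0.09],[1.8,5.3,0],8.5],
    [[0,0,0.09],[1.8,5.3,0],8.5],
    [[0,0,0.09],[1.8,5.3,0],8.5],
    [[0,0,0.09],[1.8,5.3,0],8.5],
    [[0,0,0.09],[1.8,5.3,0],8.5],
  ],
)

```text
clock: 1.02
position: [0.3069, -0.1731, 0.2423]
ee_rot: [0.0, 0.889, 0.458, 0.0]
contact_force: [-0.0, -0.2, 0.8]
width: 0.0854
gripper_force: 0.0
```

Emit:
drive_tool(
  rows=[
    [[0,0,0.09],[1.8,5.3,0],8.5],
    [[0,0,0.09],[1.8,5.3,0],8.5],
    [[0,0,0.09],[1.8,5.3,0],8.5],
    [[0,0,0.09],[1.8,5.3,0],8.5],
    [[0,0,0.09],[1.8,5.3,0],8.5],
    [[0,0,0.09],[1.8,5.3,0],8.5],
    [[0,0,0.09],[0,0,0],8.5],
    [[0,0,0],[0,0,0],8.5],
  ],
)

```text
clock: 2.02
position: [0.4144, 0.1437, 0.2419]
ee_rot: [-0.0, 0.704, 0.711, -0.001]
contact_force: [-0.6, -0.5, -0.4]
width: 0.085
gripper_force: 0.0
```

Run:
```python
from h import *
st(); im,c=snap('wrist','w1'); V=np.array(c['view']); print(c['camera_matrix'],(-V[:3,:3].T@V[:3,3]).round(4),V[:3,:3].round(3))
```

```text
t 2.02 pos [0.4144 0.1437 0.2419] z [-0.001 -0.    -1.   ] yaw_y 0.56 w 0.085 F [-0.6 -0.5 -0.4] g 0.0
[[271.6634044    0.         259.41388435]
 [  0.         271.6634044  191.89316811]
 [  0.           0.           1.        ]] [0.4134 0.2253 0.3751] [[ 1.     0.01  -0.001]
 [-0.01   0.95  -0.312]
 [-0.002  0.312  0.95 ]]
```

View pics/w1.png

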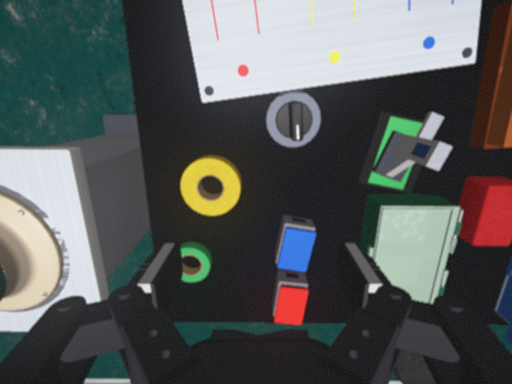

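The wrist view shows the knob at (293,119), the plate's front edge running from (202,103) to (475,63), the plate dots at (243,70), (334,57) and (429,42), the boxes at (297,245) and (291,305), and the square at (415,150).

Run:
```python
from h import *
im=cv2.imread('pics/w1.png'); c=eyes.get_calibration('wrist')
for col in ('red','yellow','blue'):
    for a,ce,l in blobs(mask(im,col),8):
        print(col,a,ce.round(1),'z.01',world(c,ce,.01)[0,:2].round(4), 'z.05',[np.round(v,4).tolist() for v in rect(c,l,.05)] if a>300 else '')
h=cv2.cvtColor(im,cv2.COLOR_BGR2HSV); m=cv2.inRange(h,(0,0,150),(180,45,255))
l=max((b for b in blobs(m[:120,150:],3000)),key=lambda b:b[0])[2]
cols=np.arange(60,310,3); rows=[np.where(l[:,x])[0].max()+.5 for x in cols]
w=world(c,np.c_[cols+150,rows],.01)[:,:2]
p=np.polyfit(w[:,0],w[:,1],1); r=w[:,1]-np.polyval(p,w[:,0]); k=abs(r)<.0015; p=np.polyfit(w[k,0],w[k,1],1); print('edge',p,np.degrees(np.arctan(p[0])),k.sum(),len(k))
# knob
g=cv2.cvtColor(im,cv2.COLOR_BGR2GRAY)
m=cv2.inRange(h,(100,10,90),(150,90,210))
for a,ce,l in blobs(m,100):
    if 250<ce[0]<330 and 80<ce[1]<160: print('ring',a,ce,[np.round(v,4).tolist() for v in rect(c,l,.006)])
gm=mask(im,'green',90)
for a,ce,l in blobs(gm,50):
    if ce[0]>300 and ce[1]<250: print('green',a,ce,[np.round(v,4).tolist() for v in rect(c,l,.003)])
A=cv2.resize(im[80:160,250:340],None,fx=4.4,fy=4.4,interpolation=cv2.INTER_CUBIC); B=cv2.resize(im[105:195,355:460],None,fx=3.8,fy=3.8,interpolation=cv2.INTER_CUBIC)[:352]
cv2.imwrite('pics/c2.png',np.hstack([A,B]))
```

```text
red 11 [509.5  15.5] z.01 [0.7038 0.3237] z.05 
red 12 [506.9  30.6] z.01 [0.7053 0.3082] z.05 
red 10 [501.9  59.2] z.01 [0.7082 0.2775] z.05 
red 73 [242.8  70.3] z.01 [0.3923 0.2624] z.05 
red 21 [500.1  70.4] z.01 [0.7095 0.265 ] z.05 
red 3413 [486.8 211.3] z.01 [0.7436 0.078 ] z.05 [[0.707099974155426, 0.09149999916553497], [0.11129999905824661, 0.06790000200271606], 103.39330291748047]
red 1129 [290.9 305.1] z.01 [ 0.4674 -0.0901] z.05 [[0.460999995470047, -0.056699998676776886], [0.06780000030994415, 0.045099999755620956], 83.53389739990234]
yellow 76 [334.3  56.6] z.01 [0.5038 0.2787] z.05 
yellow 2504 [210.7 185.1] z.01 [0.3457 0.1142] z.05 [[0.3522000014781952, 0.12430000305175781], [0.07980000227689743, 0.07800000160932541], 90.49469757080078]
blue 9 [409.   4.] z.01 [0.5846 0.3342] z.05 
blue 90 [428.5  42.3] z.01 [0.6151 0.2952] z.05 
blue 1345 [296.3 249.8] z.01 [0.4711 0.0126] z.05 [[0.4643000066280365, 0.0348999984562397], [0.06560000032186508, 0.04410000145435333], 80.29280090332031]
blue 538 [507.4 303.7] z.01 [ 0.8212 -0.0841] z.05 [[0.772599995136261, -0.05180000
[... 258 characters left out ...]
29681396484]
green 741 [397.15924426 131.21997301] [[0.6007000207901001, 0.17239999771118164], [0.07079999893903732, 0.04650000110268593], 78.53009796142578]
green 484 [388.68595041 180.08057851] [[0.5968999862670898, 0.12970000505447388], [0.05590000003576279, 0.036400001496076584], 169.1324005126953]Traceback (most recent call last):
  File "<stdin>", line 20, in <module>
    return _nx.concatenate(arrs, 1, dtype=dtype, casting=casting)
           ~~~~~~~~~~~~~~~^^^^^^^^^^^^^^^^^^^^^^^^^^^^^^^^^^^^^^^
ValueError: all the input array dimensions except for the concatenation axis must match exactly, but along dimension 0, the array at index 0 has size 352 and the array at index 1 has size 342
```

Run:
```python
import cv2,numpy as np
im=cv2.imread('pics/w1.png')
A=cv2.resize(im[90:150,260:330],(420,360),interpolation=cv2.INTER_CUBIC); B=cv2.resize(im[105:195,355:460],(420,360),interpolation=cv2.INTER_CUBIC)
cv2.imwrite('pics/c2.png',cv2.convertScaleAbs(np.hstack([A,B[:, :375]]),alpha=1.4,beta=20))
```

```text
(no output)
```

View pics/c2.png

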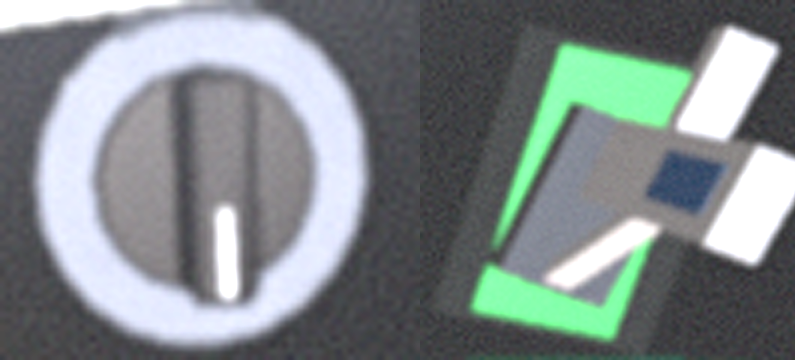

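The crop shows the bar's centreline from (296.5,102.5) to (298,139.5) in the wrist image. The square on the right has its ledge pointing up, across to the fence side.

Run:
```python
from h import *
im=cv2.imread('pics/w1.png'); c=eyes.get_calibration('wrist')
w=world(c,[[296.5,102.5],[297.5,124.2],[298.3,139.7]],.044); print(w.round(4)); d=w[0]-w[2]; print(np.degrees(np.arctan2(d[1],d[0])), np.linalg.norm(d),((w[0]+w[2])/2).round(4))
# mat: corners of green field and black mat in crop B (scale 4, offset 355,105)
P=lambda x,y:[355+(x-420)/4,105+y/4]
w=world(c,[P(565,42),P(470,308),P(615,338),P(692,72)],.003)[:,:2]; print('green',w.round(4))
w=world(c,[P(738,25),P(782,45),P(758,145),P(795,160)],.085)[:,:2]
# blade top visible corners (ledge top z .046): 
print('foot top corners',world(c,[P(578,105),P(500,262),P(605,305)],.015)[:,:2].round(4))
```

```text
[[0.4561 0.2253 0.044 ]
 [0.4586 0.2008 0.044 ]
 [0.4605 0.1827 0.044 ]]
95.82871329014584 0.04283265444114278 [0.4583 0.204  0.044 ]
green [[0.5873 0.2101]
 [0.568  0.1187]
 [0.6216 0.1079]
 [0.631  0.2009]]
foot top corners [[0.589  0.1909]
 [0.5711 0.1384]
 [0.6094 0.1236]]
```

Emit:
drive_tool(
  rows=[
    [[0,0,0.055],[2.2,3,-3],5],
    [[0,0,0.055],[2.2,3.1,-3],5],
    [[0,0,0],[0,0,-4],5],
    [[0,0,0],[0,0,-4],5],
    [[0,0,0],[0,0,0],5],
    [[0,0,0],[0,0,0],5],
  ],
)

```text
clock: 2.82
position: [0.4598, 0.2038, 0.1036]
ee_rot: [0.001, 0.664, 0.747, 0.001]
contact_force: [0.4, 0.1, -0.0]
width: 0.0499
gripper_force: 0.0
```

Run:
```python
from h import *
st()
```

```text
t 2.83 pos [0.4598 0.2038 0.1036] z [ 0.002  0.001 -1.   ] yaw_y 6.72 w 0.0499 F [ 0.4  0.1 -0. ] g 0.0
```

Emit:
drive_tool(
  rows=[
    [[0,0,0],[-0.1,0.1,-4],5],
    [[0,0,0],[0,0,-3.5],5],
    [[0,0,0],[0,0,0],5],
    [[0,0,0],[0,0,0],1],
    [[0,0,0],[0,0,0],1],
    [[0,0,0],[0,0,0],1],
    [[0,0,0],[0,0,0],1],
  ],
  force=60,
)

```text
clock: 3.7
position: [0.4576, 0.2052, 0.0294]
ee_rot: [0.0, 0.664, 0.748, 0.0]
contact_force: [-3.3, -0.4, 8.3]
width: 0.0123
gripper_force: 59.3
```

Emit:
drive_tool(
  rows=[
    [[0,0,-0.15],[0,0,0],1],
    [[0,0,-0.15],[0,0,0],1],
    [[0,0,-0.15],[0,0,0],1],
    [[0,0,-0.15],[0,0,0],1],
    [[0,0,-0.15],[0,0,0],1],
    [[0,0,-0.15],[0,0,0],1],
    [[0,0,-0.15],[0,0,0],1],
    [[0,0,-0.15],[0,0,0],1],
  ],
)

```text
clock: 4.7
position: [0.4594, 0.2043, 0.0294]
ee_rot: [0.001, 0.971, 0.241, 0.002]
contact_force: [0.6, -6.0, 4.3]
width: 0.0129
gripper_force: 58.9
```

Emit:
drive_tool(
  rows=[
    [[0,0,-0.1],[0,0,0],1],
    [[0,0,-0.08],[0,0,0],1],
    [[0,0,-0.06],[0,0,0],1],
    [[0,0,0],[0,0,0],1],
  ],
)

```text
clock: 5.2
position: [0.4601, 0.2042, 0.0295]
ee_rot: [0.001, 0.992, 0.127, 0.003]
contact_force: [2.4, -5.6, 7.2]
width: 0.0132
gripper_force: 76.4
```

Run:
```python
from h import *
s,r=st();print(s['moment'],s['qpos'])
```

```text
t 5.2 pos [0.4601 0.2042 0.0295] z [ 0.006 -0.002 -1.   ] yaw_y -75.36 w 0.0132 F [ 2.4 -5.6  7.2] g 76.4
[-0.88838817 -0.2533476   1.03856797] [ 0.28203708  0.38665723  1.95625671 -0.00519194  0.79385966  1.60092643]
```

Emit:
drive_tool(
  rows=[
    [[0,0,0],[0,0,0],5],
    [[0,0,0],[0,0,0],5],
    [[0,0,0],[0,0,4],5],
    [[0,0,0],[0,0,5],7.5],
    [[0,0,0.17],[0,-3,5],7.5],
    [[0,0,0.17],[0,-4,2],7.5],
    [[0,0,0.17],[0.3,-4,0],7.5],
    [[0,0,0.17],[0.2,-4,0],7.5],
  ],
)

```text
clock: 6.2
position: [0.4628, 0.0544, 0.1879]
ee_rot: [-0.0, 0.893, 0.451, 0.001]
contact_force: [0.5, -0.5, -0.0]
width: 0.0751
gripper_force: 0.0
```

Emit:
drive_tool(
  rows=[
    [[0,0,0.17],[0,-2,0],7.5],
    [[0,0,0.17],[0,0,0],7.5],
    [[0,0,0.13],[0,0,0],7.5],
    [[0,0,0],[0,0,0],7.5],
    [[0,0,0],[0,0,0],7.5],
  ],
)

```text
clock: 6.82
position: [0.4627, 0.0354, 0.1873]
ee_rot: [-0.0, 0.765, 0.643, 0.0]
contact_force: [1.3, -0.4, -0.5]
width: 0.0752
gripper_force: 0.0
```

```bash
cat > m.py <<'E'
from h import *
def board(im,c):
    o={}
    for col in ('red','yellow','blue'):
        for a,ce,l in blobs(mask(im,col),20,400):
            p=world(c,ce,.01)[0,:2].round(4); o.setdefault(col,[]).append((int(a),ce.round(1).tolist(),p.tolist()))
    return o
def lids(im,c,z=.05):
    for col in ('red','blue'):
        for a,ce,l in blobs(mask(im,col),600):
            print(col,a,ce.round(1),[np.round(v,4).tolist() for v in rect(c,l,z)])
E
python3 - <<'E'
from m import *
st(); im,c=snap('wrist','w2'); lids(im,c); print(board(im,c))
t,ct=snap('top'); 
for col in ('red','yellow','blue'):
    for a,ce,l in blobs(mask(t,col),6,40):
        if 190<ce[0]<260 and 160<ce[1]<270: print(col,a,ce.round(1))
E
```

```text
t 6.83 pos [0.4627 0.0354 0.1873] z [-0.  0. -1.] yaw_y -9.9 w 0.0752 F [ 1.3 -0.4 -0.5] g 0.0
red 3403 [493.2  90.2] [[0.6916000247001648, 0.08460000157356262], [0.08879999816417694, 0.03550000116229057], 96.22200012207031]
red 2000 [272.7 260.6] [[0.46129998564720154, -0.05719999969005585], [0.06689999997615814, 0.04560000076889992], 83.81780242919922]
blue 2510 [261.6 183.6] [[0.4643000066280365, 0.03539999946951866], [0.06279999762773514, 0.044599998742341995], 80.13359832763672]
{}
red 7 [251.3 247. ]
red 12 [213.9 253.8]
yellow 8 [244.9 208.1]
yellow 14 [207.4 214.2]
blue 7 [238.3 170. ]
blue 14 [201.1 174.9]
```

View pics/w2.png

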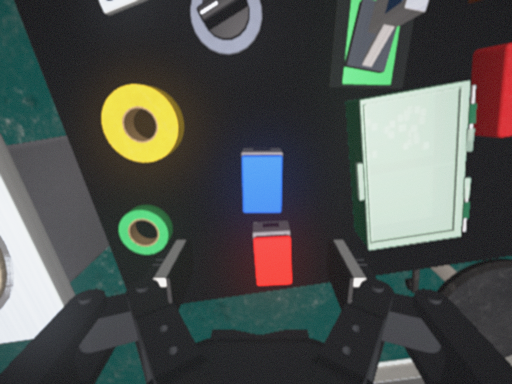

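The view shows the blue lid at (262,183) squarely between the jaws, with the red box below it at (273,255). The fence dots shifted about 2.7 px in the top view, so the fence is locked. Now I'll grasp the blue box.

Emit:
drive_tool(
  rows=[
    [[0,0,0],[0.1,0,-5],7.5],
    [[0,0,0],[0,0,-5],7.5],
    [[0,0,0],[0,0,-4],7.5],
    [[0,0,0],[0,0,-2.9],7.5],
    [[0,0,0],[0,0,0],7.5],
    [[0,0,0],[0,0,0],3.5],
    [[0,0,0],[0,0,0],3.5],
    [[0,0,0],[0,0,0],3.5],
  ],
  force=40,
)

```text
clock: 7.92
position: [0.4651, 0.0351, 0.0198]
ee_rot: [0.001, 0.765, 0.644, 0.001]
contact_force: [-0.2, -0.6, 6.6]
width: 0.0436
gripper_force: 42.6
```

Emit:
drive_tool(
  rows=[
    [[0,0,0],[0,0,0],3.5],
    [[0,0,0],[0,0,3],3.5],
    [[0,0,0],[0,0,5],3.5],
    [[0,0,0],[0,0,0],3.5],
  ],
)

```text
clock: 8.43
position: [0.4668, 0.0349, 0.1019]
ee_rot: [0.003, 0.765, 0.644, 0.003]
contact_force: [-0.2, -0.1, -2.1]
width: 0.0433
gripper_force: 42.0
```

Run:
```python
from h import *
s,r=st()
O=np.array([.4974,.3228]); a=np.radians(98.3); ex=np.array([np.cos(a),np.sin(a)]); ey=np.array([-ex[1],ex[0]])
for n,y in (('red',.112),('blue',-.112)):
    print(n,'station',(O+ex*.0225+ey*y).round(4),'preplace x-15mm',(O+ex*.0075+ey*y).round(4))
```

```text
t 8.43 pos [0.4668 0.0349 0.1019] z [ 0.009 -0.001 -1.   ] yaw_y -9.79 w 0.0433 F [-0.2 -0.1 -2.1] g 42.0
red station [0.3833 0.3289] preplace x-15mm [0.3855 0.3141]
blue station [0.605  0.3612] preplace x-15mm [0.6071 0.3464]
```

Emit:
drive_tool(
  rows=[
    [[0,0,0],[0,0,5.5],3.5],
    [[0,0,0.06],[2.4,5.2,0.5],3.5],
    [[0,0,0.06],[2.3,5.2,0],3.5],
    [[0,0,0.06],[2.3,5.2,0],3.5],
    [[0,0,0.06],[2.3,5.2,0],3.5],
    [[0,0,0.08],[2.3,5.2,0],3.5],
    [[0,0,0],[2.4,5.2,0],3.5],
    [[0,0,0],[0,0,0],3.5],
  ],
)

```text
clock: 9.43
position: [0.6042, 0.3509, 0.1555]
ee_rot: [-0.001, 0.651, 0.759, -0.0]
contact_force: [0.7, -0.8, -1.9]
width: 0.0433
gripper_force: 42.7
```

Emit:
drive_tool(
  rows=[
    [[0,0,0],[0,0,0],3.5],
    [[0,0,0],[0,0,0],3.5],
  ],
)

```text
clock: 9.68
position: [0.6029, 0.3457, 0.1577]
ee_rot: [-0.0, 0.653, 0.757, -0.001]
contact_force: [-0.3, -0.2, -1.9]
width: 0.0435
gripper_force: 42.7
```

Run:
```python
from m import *
st(); im,c=snap('wrist','w3'); print(board(im,c))
```

```text
t 9.68 pos [0.6029 0.3457 0.1577] z [-0.002 -0.001 -1.   ] yaw_y 8.48 w 0.0435 F [-0.3 -0.2 -1.9] g 42.7
{'red': [(24, [400.1, 118.8], [0.7318, 0.4319]), (148, [15.0, 133.0], [0.3488, 0.3604]), (20, [410.8, 132.5], [0.7466, 0.4205]), (23, [399.5, 169.9], [0.7473, 0.3813]), (247, [336.5, 227.9], [0.6972, 0.3054]), (83, [64.3, 226.0], [0.3908, 0.2616]), (55, [351.0, 359.5], [0.7634, 0.1154])], 'yellow': [(123, [139.3, 133.2], [0.4741, 0.379]), (72, [163.4, 226.2], [0.5023, 0.2782])], 'blue': [(131, [263.9, 133.5], [0.5994, 0.3975]), (146, [383.6, 377.3], [0.8169, 0.0901])]}
```

View pics/w3.png

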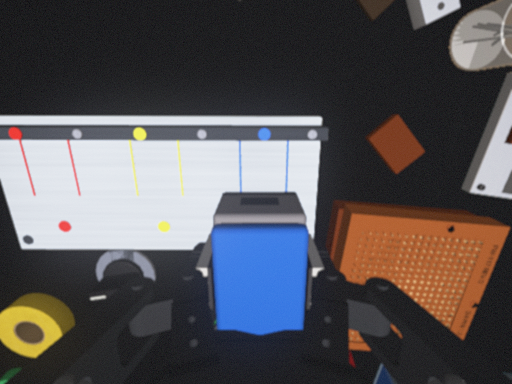

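The blue box is held over the board. The plate's blue lines are at columns 240 and 288, the blue fence dot is at (264,133), and the fence front is at about row 140.

Run:
```python
from m import *
im=cv2.imread('pics/w3.png'); c=eyes.get_calibration('wrist'); st()
f=world(c,[[15,133],[139.3,133.2],[263.9,133.5]],.04)[:,:2]; print('fence dots',f.round(4))
for col,x0,x1 in (('blue',220,310),('yellow',115,200),('red',5,90)):
    m=mask(im,col,60,60); m[:142]=0; m[196:]=0; m[:,:x0]=0; m[:,x1:]=0
    for a,ce,l in blobs(m,20): 
        yy,xx=np.where(l); p=np.polyfit(yy,xx,1); print(col,a,ce.round(1),world(c,[[np.polyval(p,145),145],[np.polyval(p,190),190]],.01)[:,:2].round(4).tolist())
g=cv2.cvtColor(im,cv2.COLOR_BGR2GRAY)
for x in (60,110,170,220,300): print(x,g[110:160,x].tolist())
```

```text
t 9.72 pos [0.6032 0.3457 0.1582] z [-0.001 -0.001 -1.   ] yaw_y 8.47 w 0.0434 F [ 0.6  0.6 -2.3] g 42.7
fence dots [[0.3748 0.3676]
 [0.4867 0.3841]
 [0.5989 0.4006]]
blue 114 [239.9 167.9] [[0.5765, 0.3822], [0.5839, 0.334]]
blue 116 [286.6 167.2] [[0.6255, 0.3896], [0.6326, 0.3413]]
yellow 93 [133.2 167.4] [[0.4649, 0.3655], [0.4719, 0.3173]]
yellow 90 [179.9 167.5] [[0.5137, 0.3728], [0.5209, 0.3246]]
red 126 [ 27.  168.2] [[0.3533, 0.3489], [0.3603, 0.3006]]
red 121 [ 73.5 167.8] [[0.4021, 0.3562], [0.4092, 0.3079]]
60 [35, 32, 34, 37, 56, 125, 201, 229, 229, 227, 227, 227, 228, 223, 178, 111, 69, 75, 89, 90, 88, 92, 84, 91, 94, 90, 88, 83, 87, 136, 205, 232, 234, 232, 229, 229, 229, 229, 230, 230, 230, 229, 231, 230, 230, 229, 229, 229, 228, 229]
110 [48, 47, 45, 41, 58, 122, 195, 229, 229, 227, 227, 228, 230, 226, 183, 118, 73, 83, 97, 97, 96, 94, 95, 96, 96, 94, 98, 95, 98, 140, 203, 232, 232, 231, 232, 231, 230, 229, 230, 232, 231, 232, 231, 230, 230, 231, 231, 231, 230, 229]
170 [51, 47, 47, 43, 55, 110, 181, 222, 228, 227, 227, 228, 229, 227, 196, 134, 82, 76, 93, 98, 98, 96, 94, 94, 98, 97, 94, 95, 96, 118, 168, 214, 229, 230, 231, 230, 230, 229, 227, 229, 230, 230, 230, 230, 229, 228, 228, 230, 231, 230]
220 [46, 49, 47, 47, 49, 105, 171, 215, 226, 228, 228, 228, 229, 226, 195, 129, 81, 79, 92, 94, 94, 95, 95, 93, 93, 93, 97, 95, 92, 116, 169, 215, 229, 230, 230, 231, 230, 229, 228, 227, 227, 229, 229, 229, 230, 228, 229, 230, 230, 231]
300 [42, 43, 37, 40, 47, 88, 155, 216, 230, 231, 231, 230, 232, 229, 209, 152, 90, 75, 80, 89, 92, 89, 90, 89, 91, 90, 87, 87, 86, 104, 160, 219, 233, 233, 233, 231, 231, 231, 231, 230, 229, 229, 230, 232, 234, 231, 231, 230, 230, 230]
```

Emit:
drive_tool(
  rows=[
    [[0,0,0],[0.4,0.05,-4],3.5],
    [[0,0,0],[0,0,-4],3.5],
    [[0,0,0],[0,0,-2.5],3.5],
    [[0,0,0],[0,0,-1.5],3.5],
    [[0,0,0],[0,0,-0.4],3.5],
    [[0,0,0],[0,0,0],3.5],
  ],
)

```text
clock: 10.48
position: [0.6084, 0.3477, 0.0353]
ee_rot: [0.0, 0.653, 0.758, 0.001]
contact_force: [-0.7, 0.2, -1.9]
width: 0.0433
gripper_force: 42.6
```

Run:
```python
from h import *
st()
```

```text
t 10.47 pos [0.6084 0.3477 0.0353] z [ 0.002  0.001 -1.   ] yaw_y 8.52 w 0.0433 F [-0.7  0.2 -1.9] g 42.6
```

Emit:
drive_tool(
  rows=[
    [[0,0,0],[-0.15,0,-0.3],3.5],
    [[0,0,0],[0,0,-0.2],3.5],
    [[0,0,0],[0,0,0],3.5],
  ],
)

```text
clock: 10.85
position: [0.6065, 0.3479, 0.0299]
ee_rot: [0.0, 0.652, 0.758, 0.0]
contact_force: [0.2, 0.3, -0.8]
width: 0.0434
gripper_force: 43.0
```

Emit:
drive_tool(
  rows=[
    [[0,0,0],[-0.08,0.5,0],3.5],
    [[0,0,0],[-0.08,0.5,0],3.5],
    [[0,0,0],[-0.04,0.3,0],3.5],
    [[0,0,0],[0,0,0],3.5],
  ],
)

```text
clock: 11.35
position: [0.6046, 0.3611, 0.0299]
ee_rot: [0.0, 0.652, 0.758, 0.001]
contact_force: [0.3, -1.3, 4.5]
width: 0.0436
gripper_force: 43.5
```

Run:
```python
from h import *
st()
```

```text
t 11.35 pos [0.6046 0.3611 0.0299] z [ 0.001  0.001 -1.   ] yaw_y 8.56 w 0.0436 F [ 0.3 -1.3  4.5] g 43.5
```

Emit:
drive_tool(
  rows=[
    [[0,0,0],[-0.02,0.15,0],3.5],
    [[0,0,0],[0,0,0],3.5],
  ],
)

```text
clock: 11.6
position: [0.6045, 0.3618, 0.03]
ee_rot: [0.001, 0.652, 0.758, 0.0]
contact_force: [0.4, -3.4, 5.5]
width: 0.0432
gripper_force: 43.6
```

Emit:
drive_tool(
  rows=[
    [[0,0,0],[-0.02,0.15,0],3.5],
    [[0,0,0],[0,0,0],3.5],
  ],
)

```text
clock: 11.85
position: [0.6045, 0.362, 0.0299]
ee_rot: [0.001, 0.652, 0.758, -0.001]
contact_force: [0.5, -6.9, 5.3]
width: 0.0437
gripper_force: 43.7
```

Emit:
drive_tool(
  rows=[
    [[0,0,0],[0,0,0],6.5],
    [[0,0,0],[0,0,0],6.5],
    [[0,0,0],[0,0,5],6.5],
    [[0,0,0],[0,0,2],0],
    [[0,0,0],[0,0,0],0],
    [[0,0,0],[0,0,0],0],
    [[0,0,0],[0,0,0],0],
    [[0,0,0],[0,0,0],0],
  ],
)

```text
clock: 12.85
position: [0.6033, 0.3634, 0.098]
ee_rot: [-0.0, 0.653, 0.758, -0.001]
contact_force: [0.0, 0.6, 0.4]
width: -0.0002
gripper_force: 0.0
```

Emit:
drive_tool(
  rows=[
    [[0,0,0],[0,0,-2],0],
    [[0,0,0],[0,0,-0.5],0],
    [[0,0,0],[0,0,-0.4],0],
    [[0,0,0],[0,0,-0.3],0],
    [[0,0,0],[0,0,-0.3],0],
    [[0,0,0],[0,0,0],0],
  ],
)

```text
clock: 13.6
position: [0.604, 0.3637, 0.0651]
ee_rot: [0.0, 0.653, 0.758, 0.0]
contact_force: [-1.0, 0.0, 3.9]
width: 0.0001
gripper_force: 2.3
```

Emit:
drive_tool(
  rows=[
    [[0,0,0],[0,0,-0.25],0],
    [[0,0,0],[0,0,0],0],
  ],
)

```text
clock: 13.85
position: [0.6041, 0.3638, 0.0649]
ee_rot: [0.0, 0.652, 0.758, 0.001]
contact_force: [-4.4, -2.1, 15.3]
width: -0.0001
gripper_force: 7.2
```

Emit:
drive_tool(
  rows=[
    [[0,0,0],[0,0,-0.25],0],
    [[0,0,0],[0,0,0],0],
  ],
)

```text
clock: 14.1
position: [0.6042, 0.3638, 0.0648]
ee_rot: [0.001, 0.652, 0.758, 0.002]
contact_force: [-6.8, -4.6, 23.9]
width: -0.0003
gripper_force: 12.0
```

Emit:
drive_tool(
  rows=[
    [[0,0,0],[0,0,5],0],
    [[0,0,0],[0,0,5],7.5],
    [[0,0,-0.04],[-1.8,-5.2,1.5],7.5],
    [[0,0,-0.04],[-1.8,-5.3,0],7.5],
    [[0,0,-0.04],[-1.8,-5.3,0],7.5],
    [[0,0,-0.04],[-1.8,-5.3,0],7.5],
    [[0,0,-0.04],[-1.8,-5.3,0],7.5],
    [[0,0,-0.06],[-1.8,-5.3,0],7.5],
  ],
)

```text
clock: 15.1
position: [0.4957, 0.045, 0.1743]
ee_rot: [0.001, 0.746, 0.666, 0.001]
contact_force: [0.4, -0.5, 0.2]
width: 0.075
gripper_force: 0.0
```

Emit:
drive_tool(
  rows=[
    [[0,0,0],[-1.8,-5.3,0],7.5],
    [[0,0,0],[-1.7,-5.1,0],7.5],
    [[0,0,0],[0,0,0],7.5],
    [[0,0,0],[0,0,0],7.5],
  ],
)

```text
clock: 15.6
position: [0.4613, -0.0572, 0.1744]
ee_rot: [0.0, 0.746, 0.666, 0.001]
contact_force: [-0.1, 0.5, -0.6]
width: 0.0751
gripper_force: 0.0
```

Run:
```python
from m import *
st(); im,c=snap('wrist','w4'); lids(im,c)
```

```text
t 15.6 pos [ 0.4613 -0.0572  0.1744] z [ 0.001  0.001 -1.   ] yaw_y -6.42 w 0.0751 F [-0.1  0.5 -0.6] g 0.0
red 2863 [259.8 188.2] [[0.4602000117301941, -0.05869999900460243], [0.06589999794960022, 0.05609999969601631], 83.59549713134766]
```

Run:
```python
from m import *
im=cv2.imread('pics/w4.png'); c=eyes.get_calibration('wrist')
m=cv2.morphologyEx(mask(im,'red'),cv2.MORPH_OPEN,np.ones((7,7)))
for a,ce,l in blobs(m,600): print(a,ce,[np.round(v,4).tolist() for v in rect(c,l,.05)]); y,x=np.where(l); print(x.min(),x.max(),y.min(),y.max())
cv2.imwrite('pics/w4c.png',cv2.resize(im[120:260,180:340],None,fx=3,fy=3))
```

```text
2804 [259.82239658 188.10984308] [[0.46140000224113464, -0.05719999969005585], [0.06369999796152115, 0.045099999755620956], 83.87059783935547]
237 283 158 219
```

View pics/w4c.png

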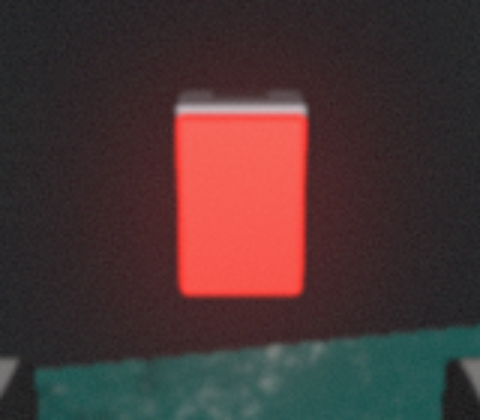

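The red lid sits squarely between the jaws at (260,188), and it is centred on the TCP. I'll grasp it.

Emit:
drive_tool(
  rows=[
    [[0,0,0],[0,0,-5],7.5],
    [[0,0,0],[0,0,-5],7.5],
    [[0,0,0],[0,0,-3.5],7.5],
    [[0,0,0],[0,0,-2],7.5],
    [[0,0,0],[0,0,0],7.5],
    [[0,0,0],[0,0,0],3.5],
    [[0,0,0],[0,0,0],3.5],
    [[0,0,0],[0,0,0],3.5],
  ],
  force=40,
)

```text
clock: 16.65
position: [0.462, -0.0573, 0.0205]
ee_rot: [0.001, 0.745, 0.667, 0.001]
contact_force: [1.0, 2.0, 5.0]
width: 0.0433
gripper_force: 42.3
```

Emit:
drive_tool(
  rows=[
    [[0,0,0],[0,0,0],3.5],
    [[0,0,0],[0,0,5],3.5],
    [[0,0,0],[0,0,5],3.5],
    [[0,0,0],[0,0,4],3.5],
    [[0,0,0],[0,0,0],3.5],
  ],
)

```text
clock: 17.27
position: [0.4628, -0.0581, 0.1624]
ee_rot: [0.003, 0.745, 0.667, 0.002]
contact_force: [0.1, -0.2, -2.3]
width: 0.0434
gripper_force: 42.7
```

Emit:
drive_tool(
  rows=[
    [[0,0,0.04],[-1,4.7,0],3.5],
    [[0,0,0.04],[-1,4.7,0],3.5],
    [[0,0,0.04],[-1,4.7,0],3.5],
    [[0,0,0.04],[-1,4.7,0],3.5],
    [[0,0,0.04],[-1,4.6,0],3.5],
    [[0,0,0.06],[-1,4.6,0],3.5],
    [[0,0,0],[-1,4.6,0],3.5],
    [[0,0,0],[-0.8,4.6,0],3.5],
  ],
)

```text
clock: 18.27
position: [0.3811, 0.3152, 0.1574]
ee_rot: [-0.0, 0.652, 0.758, -0.002]
contact_force: [0.5, -0.2, -2.5]
width: 0.0432
gripper_force: 42.6
```

Emit:
drive_tool(
  rows=[
    [[0,0,0],[0,0,0],3.5],
    [[0,0,0],[0,0,0],3.5],
    [[0,0,0],[0,0,0],3.5],
  ],
)

```text
clock: 18.65
position: [0.3826, 0.3133, 0.1586]
ee_rot: [-0.0, 0.653, 0.757, -0.001]
contact_force: [-0.5, 0.7, -3.4]
width: 0.0433
gripper_force: 42.6
```

Run:
```python
from m import *
st(); im,c=snap('wrist','w5')
m=mask(im,'red',60,60); m[200:]=0
for a,ce,l in blobs(m,30): 
    yy,xx=np.where(l); print(a,ce.round(1),world(c,ce,.04)[0,:2].round(4),xx.min(),xx.max(),yy.min(),yy.max())
    if a<250 and yy.max()-yy.min()>30: p=np.polyfit(yy,xx,1); print(world(c,[[np.polyval(p,145),145],[np.polyval(p,190),190]],.01)[:,:2].round(4).tolist())
lids(im,c,.044); t,ct=snap('top'); 
for a,ce,l in blobs(mask(t,'blue'),100):
    if 180<ce[0]<300: print('top blue lid',ce,[np.round(v,4).tolist() for v in rect(ct,l,.054)])
```

```text
t 18.65 pos [0.3826 0.3133 0.1586] z [-0.001 -0.001 -1.   ] yaw_y 8.46 w 0.0433 F [-0.5  0.7 -3.4] g 42.6
154 [262.4 133.3] [0.3768 0.3681] 256 269 127 139
107 [238.6 166.4] [0.3593 0.3342] 238 240 140 193
[[0.3549, 0.3495], [0.3615, 0.3011]]
105 [285.1 166.3] [0.4028 0.3409] 284 287 140 193
[[0.4033, 0.3568], [0.4105, 0.3085]]
red 10127 [259.5 277.1] [[0.397599995136261, 0.2093999981880188], [0.1428000032901764, 0.10159999877214432], 98.4625015258789]
red 783 [496.8 356.6] [[0.6996999979019165, 0.15070000290870667], [0.08349999785423279, 0.029100000858306885], 147.10650634765625]
blue 1821 [497.3 180.8] [[0.6065999865531921, 0.3601999878883362], [0.06360000371932983, 0.035100001841783524], 98.84249877929688]
top blue lid [213.04885057 172.8908046 ] [[0.6040999889373779, 0.36500000953674316], [0.07109999656677246, 0.04149999842047691], 96.29509735107422]
```

Emit:
drive_tool(
  rows=[
    [[0,0,0],[0.2,0,-4],3.5],
    [[0,0,0],[0,0,-4],3.5],
    [[0,0,0],[0,0,-3],3.5],
    [[0,0,0],[0,0,-1.4],3.5],
    [[0,0,0],[0,0,-0.3],3.5],
    [[0,0,0],[0,0,0],3.5],
  ],
)

```text
clock: 19.5
position: [0.3857, 0.3149, 0.0331]
ee_rot: [0.0, 0.653, 0.758, 0.001]
contact_force: [0.0, 0.0, -2.5]
width: 0.0435
gripper_force: 42.4
```

Run:
```python
from h import *
st()
```

```text
t 19.5 pos [0.3857 0.3149 0.0331] z [ 0.002  0.001 -1.   ] yaw_y 8.52 w 0.0435 F [ 0.   0.  -2.5] g 42.4
```

Emit:
drive_tool(
  rows=[
    [[0,0,0],[-0.1,0,-0.25],3.5],
    [[0,0,0],[0,0,0],3.5],
    [[0,0,0],[-0.08,0.5,0],3.5],
    [[0,0,0],[-0.08,0.5,0],3.5],
    [[0,0,0],[-0.05,0.4,0],3.5],
    [[0,0,0],[0,0,0],3.5],
  ],
)

```text
clock: 20.25
position: [0.382, 0.329, 0.0305]
ee_rot: [0.0, 0.652, 0.758, 0.0]
contact_force: [0.1, -2.9, 5.6]
width: 0.0434
gripper_force: 43.6
```

Emit:
drive_tool(
  rows=[
    [[0,0,0],[-0.03,0.2,0],3.5],
    [[0,0,0],[0,0,0],3.5],
  ],
)

```text
clock: 20.5
position: [0.3819, 0.3297, 0.0305]
ee_rot: [0.001, 0.652, 0.758, -0.0]
contact_force: [2.2, -7.5, 5.5]
width: 0.0433
gripper_force: 43.7
```

Emit:
drive_tool(
  rows=[
    [[0,0,0],[0,0,0],6.5],
    [[0,0,0],[0,0,0],6.5],
    [[0,0,0],[0,0,5],6.5],
    [[0,0,0],[0,0,2],0],
    [[0,0,0],[0,0,0],0],
    [[0,0,0],[0,0,0],0],
    [[0,0,0],[0,0,0],0],
    [[0,0,0],[0,0,0],0],
  ],
)

```text
clock: 21.5
position: [0.381, 0.3303, 0.0989]
ee_rot: [-0.0, 0.653, 0.758, -0.001]
contact_force: [0.1, 1.1, 0.1]
width: -0.0001
gripper_force: 0.0
```

Emit:
drive_tool(
  rows=[
    [[0,0,0],[0,0,-2],0],
    [[0,0,0],[0,0,-0.5],0],
    [[0,0,0],[0,0,-0.4],0],
    [[0,0,0],[0,0,-0.4],0],
    [[0,0,0],[0,0,-0.4],0],
    [[0,0,0],[0,0,0],0],
  ],
)

```text
clock: 22.25
position: [0.3817, 0.3307, 0.0649]
ee_rot: [0.0, 0.652, 0.758, 0.001]
contact_force: [-2.9, -2.7, 15.0]
width: 0.0
gripper_force: 8.0
```

Emit:
drive_tool(
  rows=[
    [[0,0,0],[0,0,-0.25],0],
    [[0,0,0],[0,0,0],0],
  ],
)

```text
clock: 22.5
position: [0.3818, 0.3309, 0.0647]
ee_rot: [0.0, 0.652, 0.758, 0.001]
contact_force: [-6.2, -5.0, 33.6]
width: -0.0001
gripper_force: 16.7
```

Emit:
drive_tool(
  rows=[
    [[0,0,0],[0,0,5],0],
    [[0,0,0],[0,0,5],6],
    [[0,0,-0.1],[4.4,-3.4,3.5],6],
    [[0,0,-0.1],[4.4,-3.4,0],6],
    [[0,0,-0.1],[4.4,-3.4,0],6],
    [[0,0,-0.1],[4.4,-3.4,0],6],
    [[0,0,-0.1],[4.3,-3.4,0],6],
    [[0,0,0],[0,0,0],6],
  ],
)

```text
clock: 23.5
position: [0.6017, 0.1595, 0.193]
ee_rot: [0.001, 0.821, 0.571, 0.001]
contact_force: [-0.2, 0.3, -0.6]
width: 0.0604
gripper_force: 0.0
```

Emit:
drive_tool(
  rows=[
    [[0,0,0],[0,0,0],6],
    [[0,0,0],[0,0,0],6],
  ],
)

```text
clock: 23.75
position: [0.5972, 0.1633, 0.1937]
ee_rot: [-0.0, 0.819, 0.573, -0.0]
contact_force: [0.1, 0.7, 0.4]
width: 0.0598
gripper_force: 0.0
```

Run:
```python
from m import *
st(); im,c=snap('wrist','w6')
for col in ('red','blue'):
    for a,ce,l in blobs(cv2.morphologyEx(mask(im,col),cv2.MORPH_OPEN,np.ones((5,5))),600): print(col,ce.round(0),[np.round(v,4).tolist() for v in rect(c,l,.054)])
t,ct=snap('top')
for col in ('red','blue'):
    for a,ce,l in blobs(cv2.morphologyEx(mask(t,col),cv2.MORPH_OPEN,np.ones((3,3))),150): 
        if ce[1]>150: print('top',col,ce.round(0),world(ct,ce,.054)[0,:2].round(4),[np.round(v,4).tolist() for v in rect(ct,l,.054)])
```

```text
t 23.75 pos [0.5972 0.1633 0.1937] z [-0.001  0.    -1.   ] yaw_y -20.02 w 0.0598 F [0.1 0.7 0.4] g 0.0
red [ 10. 113.] [[0.3971000015735626, 0.31049999594688416], [0.05350000038743019, 0.026200000196695328], 53.417598724365234]
red [392. 198.] [[0.723800003528595, 0.09780000150203705], [0.09910000115633011, 0.06120000034570694], 90.06780242919922]
blue [482. 248.] [[0.802299976348877, -0.028999999165534973], [0.30660000443458557, 0.06889999657869339], 86.10209655761719]
top red [147. 236.] [0.4327 0.5504] [[0.4343999922275543, 0.550000011920929], [0.09719999879598618, 0.03020000085234642], 158.80880737304688]
top red [226. 252.] [0.3844 0.3305] [[0.3840999901294708, 0.33239999413490295], [0.07039999961853027, 0.03929999843239784], 98.31719970703125]
top blue [213. 173.] [0.6046 0.363 ] [[0.6043000221252441, 0.3650999963283539], [0.07119999825954437, 0.04010000079870224], 98.17150115966797]
```

View pics/w6.png

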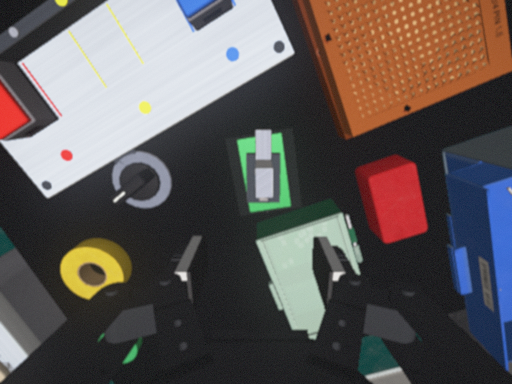

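The view shows the square at (263,170) on the mat, aligned with the image vertical, while the mat is slightly rotated. The red and blue boxes stand against the fence. I'll zoom in to measure the square.

Run:
```python
import cv2
im=cv2.imread('pics/w6.png')
cv2.imwrite('pics/c6.png',cv2.convertScaleAbs(cv2.resize(im[120:222,220:310],None,fx=5.8,fy=5.8,interpolation=cv2.INTER_CUBIC),alpha=1.3,beta=10))
```

```text
(no output)
```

View pics/c6.png

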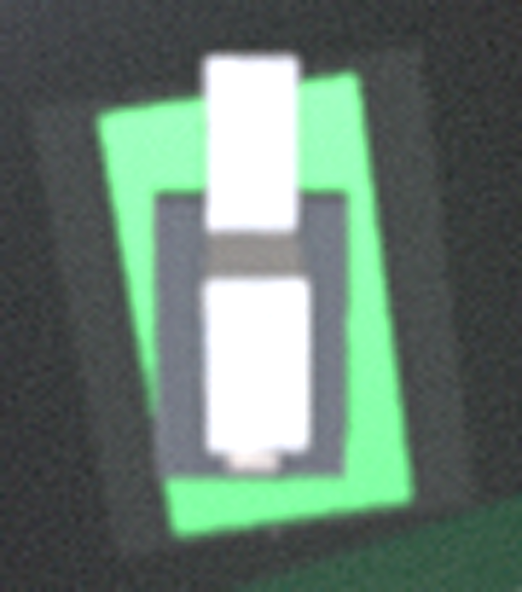

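The blade top runs from about (203,280) to (308,452) in the crop, the foot top from (155,192) to (347,475), and the green field's corners are at (98,116), (358,73), (412,500) and (175,538).

Run:
```python
from h import *
c=eyes.get_calibration('wrist')
def W(pts,z): return world(c,[[220+x/5.8,120+y/5.8] for x,y in pts],z)[:,:2]
def an(d): return np.degrees(np.arctan2(d[1],d[0]))
b=W([(203,280),(308,280),(308,452),(207,452)],.088); print('blade',b.mean(0).round(4),an(b[0]-b[3]),an(b[1]-b[2]),np.linalg.norm(b[0]-b[3]),np.linalg.norm(b[0]-b[1]))
f=W([(155,192),(347,192),(345,475),(157,475)],.015); print('foot',f.mean(0).round(4),an(f[0]-f[3]),an(f[1]-f[2]),np.linalg.norm(f[0]-f[3]),np.linalg.norm(f[0]-f[1]))
l=W([(203,58),(300,57),(298,230),(205,230)],.049); print('ledge',l.mean(0).round(4),an(l[0]-l[3]),np.linalg.norm(l[0]-l[3]),l[:2].mean(0).round(4))
g=W([(98,116),(358,73),(412,500),(175,538)],.003); print('green',g.mean(0).round(4),an(g[0]-g[3]),an(g[1]-g[2]),np.linalg.norm(g[0]-g[3]),np.linalg.norm(g[0]-g[1]))
m=W([(35,103),(420,45),(475,505),(120,550)],.003); print('mat',m.mean(0).round(4),an(m[0]-m[3]),an(m[1]-m[2]),np.linalg.norm(m[0]-m[3]),np.linalg.norm(m[0]-m[1]))
```

```text
blade [0.6045 0.1725] 71.02941102038362 70.91724076737655 0.028320129422359695 0.016305069829742933
foot [0.5995 0.1583] 69.5861036066484 70.95646003744491 0.06003931807358707 0.03823608937054931
ledge [0.6141 0.2002] 70.40766890002611 0.03011649303027229 [0.6192 0.2144]
green [0.6023 0.1589] 79.01862508930814 78.79267631220937 0.09397347996649216 0.05344490400249403
mat [0.6029 0.1598] 78.78339447134954 79.12266862427344 0.09947883758265376 0.07864563320688897
```

Emit:
drive_tool(
  rows=[
    [[0,0,0.008],[0.7,0.9,-4],4.5],
    [[0,0,0],[0,0,-3],4.5],
    [[0,0,0],[0,0,0],4.5],
    [[0,0,0],[0,0,0],4.5],
  ],
)

```text
clock: 24.35
position: [0.6058, 0.1718, 0.1249]
ee_rot: [0.0, 0.817, 0.576, 0.001]
contact_force: [0.5, -0.2, -0.7]
width: 0.0454
gripper_force: 0.0
```

Run:
```python
from h import *
st()
```

```text
t 24.35 pos [0.6058 0.1718 0.1249] z [ 0.002  0.    -1.   ] yaw_y -19.61 w 0.0454 F [ 0.5 -0.2 -0.7] g 0.0
```

Emit:
drive_tool(
  rows=[
    [[0,0,0],[-0.15,0.05,-3.5],4.5],
    [[0,0,0],[0,0,-3],4.5],
    [[0,0,0],[0,0,0],4.5],
    [[0,0,0],[0,0,0],1],
    [[0,0,0],[0,0,0],1],
    [[0,0,0],[0,0,0],1],
    [[0,0,0],[0,0,0],1],
  ],
  force=80,
)

```text
clock: 25.22
position: [0.6054, 0.1721, 0.0608]
ee_rot: [0.001, 0.817, 0.576, 0.002]
contact_force: [-1.1, 0.2, 7.1]
width: 0.0151
gripper_force: 78.0
```

Run:
```python
from h import *
st()
```

```text
t 25.23 pos [0.6054 0.1721 0.0608] z [ 0.004  0.001 -1.   ] yaw_y -19.65 w 0.0151 F [-1.1  0.2  7.1] g 78.0
```

Emit:
drive_tool(
  rows=[
    [[0,0,0],[0,0,3],1],
    [[0,0,0],[0,0,4],1],
    [[0,0,0.08],[-2,1,2],1],
    [[0,0,0.08],[-4,2,0],1],
    [[0,0,0.08],[-4,2,0],1],
    [[0,0,0.08],[-4,2,0],1],
    [[0,0,0.08],[-4,2,0],1],
    [[0,0,0.08],[-3.6,1.4,0],1],
  ],
)

```text
clock: 26.22
position: [0.386, 0.2763, 0.1487]
ee_rot: [-0.0, 0.656, 0.755, -0.0]
contact_force: [1.0, 0.6, -3.2]
width: 0.0154
gripper_force: 78.4
```

Emit:
drive_tool(
  rows=[
    [[0,0,0.01],[0,0,0],1],
    [[0,0,0],[0,0,0],1],
    [[0,0,0],[0,0,0],1],
    [[0,0,0],[0,0,0],1],
  ],
)

```text
clock: 26.72
position: [0.3887, 0.2755, 0.1485]
ee_rot: [0.0, 0.654, 0.757, 0.0]
contact_force: [0.3, -0.0, -2.5]
width: 0.0149
gripper_force: 78.7
```

Run:
```python
from m import *
st(); t,ct=snap('top','t7'); im,c=snap('wrist','w7')
for col in ('red','blue'):
    for a,ce,l in blobs(cv2.morphologyEx(mask(t,col),cv2.MORPH_OPEN,np.ones((3,3))),80): 
        if ce[1]>150 and ce[0]>170: print('top',col,ce.round(0),world(ct,ce,.054)[0,:2].round(4),[np.round(v,4).tolist() for v in rect(ct,l,.054)])
    for a,ce,l in blobs(cv2.morphologyEx(mask(im,col),cv2.MORPH_OPEN,np.ones((5,5))),400): print(col,ce.round(0),[np.round(v,4).tolist() for v in rect(c,l,.054)])
```

```text
t 26.73 pos [0.3887 0.2755 0.1485] z [ 0. -0. -1.] yaw_y 8.35 w 0.0149 F [ 0.3 -0.  -2.5] g 78.7
top red [220. 249.] [0.3933 0.3478] [[0.39559999108314514, 0.34779998660087585], [0.04809999838471413, 0.01720000058412552], 115.33989715576172]
red [261. 133.] [[0.38190001249313354, 0.3305000066757202], [0.061000000685453415, 0.041600000113248825], 98.38269805908203]
red [497. 350.] [[0.6696000099182129, 0.1298999935388565], [0.09189999848604202, 0.039000000804662704], 114.4906005859375]
top blue [213. 173.] [0.6045 0.363 ] [[0.604200005531311, 0.36500000953674316], [0.0714000016450882, 0.04039999842643738], 99.04290008544922]
blue [506. 152.] [[0.583899974822998, 0.35019999742507935], [0.04809999838471413, 0.012400000356137753], 114.49040222167969]
```

View pics/w7.png

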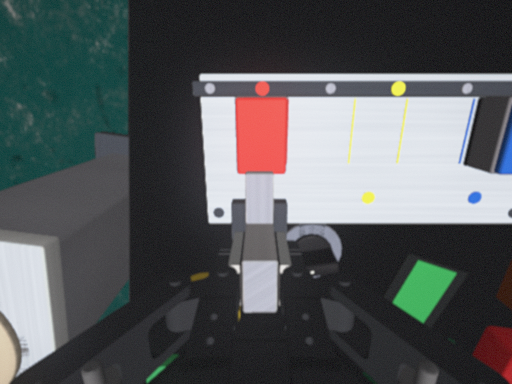

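The red box stands against the fence at (262,133), and the square's ledge at (260,195) is in line with it. I'll lower the square onto it.

Emit:
drive_tool(
  rows=[
    [[0,0,0],[0.1,0,-4],1],
    [[0,0,0],[0,0,-2.5],1],
    [[0,0,0],[0,0,0],1],
    [[0,0,0],[0,0,0],1],
  ],
)

```text
clock: 27.32
position: [0.3897, 0.2761, 0.0844]
ee_rot: [0.0, 0.653, 0.757, 0.001]
contact_force: [-0.3, 1.1, -1.7]
width: 0.0153
gripper_force: 78.5
```

Emit:
drive_tool(
  rows=[
    [[0,0,0],[0,0,-0.4],1],
    [[0,0,0],[0,0,-0.3],1],
    [[0,0,0],[0,0,0],1],
  ],
)

```text
clock: 27.7
position: [0.3888, 0.2758, 0.0767]
ee_rot: [0.0, 0.653, 0.757, 0.0]
contact_force: [0.0, -0.4, -1.8]
width: 0.0152
gripper_force: 78.6
```

Run:
```python
from h import *
st()
```

```text
t 27.7 pos [0.3888 0.2758 0.0767] z [ 0.  0. -1.] yaw_y 8.42 w 0.0152 F [ 0.  -0.4 -1.8] g 78.6
```

Emit:
drive_tool(
  rows=[
    [[0,0,0],[0,0,-0.2],1],
    [[0,0,0],[0,0,0],1],
  ],
)

```text
clock: 27.95
position: [0.3887, 0.2758, 0.0745]
ee_rot: [-0.0, 0.653, 0.757, -0.0]
contact_force: [-0.7, 0.5, -2.7]
width: 0.0151
gripper_force: 78.6
```

Emit:
drive_tool(
  rows=[
    [[0,0,0],[0,0,-0.15],1],
    [[0,0,0],[0,0,0],1],
  ],
)

```text
clock: 28.2
position: [0.389, 0.2758, 0.0738]
ee_rot: [0.0, 0.653, 0.757, 0.0]
contact_force: [-0.0, -1.2, 4.9]
width: 0.0153
gripper_force: 79.9
```

Emit:
drive_tool(
  rows=[
    [[0,0,0],[0,0,0.1],1],
    [[0,0,0],[-0.05,0.35,0],1],
    [[0,0,0],[-0.04,0.25,0],1],
    [[0,0,0],[0,0,0],1],
  ],
)

```text
clock: 28.7
position: [0.3878, 0.282, 0.0739]
ee_rot: [-0.0, 0.653, 0.757, -0.0]
contact_force: [-0.2, 0.5, -2.9]
width: 0.0151
gripper_force: 79.0
```

Emit:
drive_tool(
  rows=[
    [[0,0,0],[-0.02,0.15,0],1],
    [[0,0,0],[0,0,0],1],
  ],
)

```text
clock: 28.95
position: [0.3876, 0.2827, 0.074]
ee_rot: [0.0, 0.653, 0.757, -0.001]
contact_force: [1.2, -2.9, -2.7]
width: 0.0149
gripper_force: 79.1
```

Emit:
drive_tool(
  rows=[
    [[0,0,0],[-0.01,0.1,0],1],
    [[0,0,0],[0,0,0],1],
  ],
)

```text
clock: 29.2
position: [0.3875, 0.2828, 0.0741]
ee_rot: [0.001, 0.653, 0.757, -0.001]
contact_force: [0.2, -6.2, 0.5]
width: 0.0149
gripper_force: 79.2
```

Emit:
drive_tool(
  rows=[
    [[0,0,0],[0,0,-0.1],1],
    [[0,0,0],[0,0,0],1],
  ],
)

```text
clock: 29.45
position: [0.3876, 0.2827, 0.0739]
ee_rot: [0.001, 0.653, 0.758, -0.001]
contact_force: [-1.2, -8.1, 6.3]
width: 0.0151
gripper_force: 80.3
```

Run:
```python
from h import *
st()
```

```text
t 29.45 pos [0.3876 0.2827 0.0739] z [ 0.    -0.003 -1.   ] yaw_y 8.49 w 0.0151 F [-1.2 -8.1  6.3] g 80.3
```

Emit:
drive_tool(
  rows=[
    [[0,0,0],[0,-0.05,0],1],
    [[0,0,0],[0,0,0],1],
    [[0,0,0],[0,0,0],1],
  ],
)

```text
clock: 29.82
position: [0.3876, 0.2827, 0.0739]
ee_rot: [0.001, 0.653, 0.757, -0.001]
contact_force: [-0.7, -6.8, 6.2]
width: 0.0152
gripper_force: 80.2
```

Emit:
drive_tool(
  rows=[
    [[0,0,0],[0,0,-0.02],1],
    [[0,0,0],[0,0,0],1],
    [[0,0,0],[0,0,0],1],
    [[0,0,0],[0,0,0],1],
  ],
)

```text
clock: 30.32
position: [0.3876, 0.2826, 0.0739]
ee_rot: [0.001, 0.653, 0.757, -0.001]
contact_force: [-1.4, -7.4, 7.5]
width: 0.0151
gripper_force: 80.2
```

Emit:
drive_tool(
  rows=[
    [[0,0,0],[0,-0.05,0],1],
    [[0,0,0],[0,0,0],1],
    [[0,0,0],[0,0,0],1],
    [[0,0,0],[0,0,0],1],
  ],
)

```text
clock: 30.82
position: [0.3876, 0.2826, 0.0738]
ee_rot: [0.0, 0.653, 0.757, -0.0]
contact_force: [-0.8, -5.7, 6.8]
width: 0.0153
gripper_force: 80.1
```

Emit:
drive_tool(
  rows=[
    [[0,0,0],[0,0,-0.05],1],
    [[0,0,0],[0,0,0],1],
    [[0,0,0],[0,0,0],1],
    [[0,0,0],[0,0,0],1],
  ],
)

```text
clock: 31.32
position: [0.3876, 0.2826, 0.0738]
ee_rot: [0.001, 0.653, 0.757, -0.0]
contact_force: [-1.6, -6.6, 10.0]
width: 0.015
gripper_force: 80.6
```

Run:
```python
from h import *
st()
```

```text
t 31.32 pos [0.3876 0.2826 0.0738] z [ 0.001 -0.001 -1.   ] yaw_y 8.45 w 0.015 F [-1.6 -6.6 10. ] g 80.6
```

Emit:
drive_tool(
  rows=[
    [[0,0,0],[0,-0.04,0.08],1],
    [[0,0,0],[0,-0.04,0.06],1],
    [[0,0,0],[0,0,0],1],
  ],
)

```text
clock: 31.7
position: [0.3876, 0.2826, 0.0738]
ee_rot: [-0.0, 0.653, 0.757, 0.0]
contact_force: [-0.9, -3.2, 0.3]
width: 0.0152
gripper_force: 79.2
```

Emit:
drive_tool(
  rows=[
    [[0,0,0],[0.01,-0.08,0.06],1],
    [[0,0,0],[0.01,-0.1,0.1],1],
    [[0,0,0],[0.04,-0.3,0.4],1],
    [[0,0,0],[0.07,-0.5,2],1],
    [[0,0,0],[0,0,4],1],
    [[0,0,0],[0,0,1],1],
    [[0,0,0],[0,0,0],1],
  ],
)

```text
clock: 32.58
position: [0.3891, 0.2727, 0.1497]
ee_rot: [0.0, 0.653, 0.757, 0.001]
contact_force: [0.2, -0.5, -3.6]
width: 0.0153
gripper_force: 78.9
```

Run:
```python
from m import *
st(); im,c=snap('wrist','w8')
for col in ('red','blue'):
    for a,ce,l in blobs(cv2.morphologyEx(mask(im,col),cv2.MORPH_OPEN,np.ones((5,5))),400): print(col,ce.round(0),[np.round(v,4).tolist() for v in rect(c,l,.054)])
t,ct=snap('top')
for a,ce,l in blobs(cv2.morphologyEx(mask(t,'blue'),cv2.MORPH_OPEN,np.ones((3,3))),80):
    if ce[1]>150: print(ce,world(ct,ce,.054)[0,:2].round(4))
```

```text
t 32.58 pos [0.3891 0.2727 0.1497] z [ 0.001  0.001 -1.   ] yaw_y 8.42 w 0.0153 F [ 0.2 -0.5 -3.6] g 78.9
red [261. 131.] [[0.38190001249313354, 0.33000001311302185], [0.0625, 0.04170000180602074], 98.447998046875]
red [496. 349.] [[0.6711999773979187, 0.12729999423027039], [0.09549999982118607, 0.04039999842643738], 114.54399871826172]
blue [505. 147.] [[0.5835000276565552, 0.35179999470710754], [0.05040000006556511, 0.013299999758601189], 114.5438003540039]
[213.14534884 172.91860465] [0.6045 0.363 ]
[169.10434783 280.55652174] [0.3091 0.4894]
```

Emit:
drive_tool(
  rows=[
    [[0,0,0],[4.4,0.7,0],1],
    [[0,0,0],[4.4,0.7,0],1],
    [[0,0,0],[4.4,0.7,0],1],
    [[0,0,0],[4.4,0.7,0],1],
    [[0,0,0],[4.6,0.6,0],1],
    [[0,0,0],[0,0,0],1],
    [[0,0,0],[0,0,0],1],
    [[0,0,0],[0,0,0],1],
  ],
)

```text
clock: 33.67
position: [0.6093, 0.3065, 0.1485]
ee_rot: [-0.001, 0.653, 0.757, -0.001]
contact_force: [-0.2, -0.8, -2.7]
width: 0.0151
gripper_force: 79.4
```

Run:
```python
from m import *
st(); im,c=snap('wrist','w9')
for col in ('red','blue'):
    for a,ce,l in blobs(cv2.morphologyEx(mask(im,col),cv2.MORPH_OPEN,np.ones((5,5))),400): print(col,ce.round(0),[np.round(v,4).tolist() for v in rect(c,l,.054)])
```

```text
t 33.67 pos [0.6093 0.3065 0.1485] z [-0.002 -0.001 -1.   ] yaw_y 8.45 w 0.0151 F [-0.2 -0.8 -2.7] g 79.4
red [ 11. 139.] [[0.4000000059604645, 0.3301999866962433], [0.06499999761581421, 0.023099999874830246], 81.83550262451172]
blue [263. 133.] [[0.6037999987602234, 0.36250001192092896], [0.0608999989926815, 0.041600000113248825], 98.51100158691406]
```

Emit:
drive_tool(
  rows=[
    [[0,0,0],[0.15,0,-4],1],
    [[0,0,0],[0,0,-2.4],1],
    [[0,0,0],[0,0,-0.6],1],
    [[0,0,0],[0,0,0],1],
    [[0,0,0],[0,0,0],1],
    [[0,0,0],[0,0,0],1],
  ],
)

```text
clock: 34.48
position: [0.6131, 0.307, 0.0808]
ee_rot: [0.001, 0.653, 0.757, 0.001]
contact_force: [0.4, -0.4, -2.4]
width: 0.0155
gripper_force: 79.3
```

Emit:
drive_tool(
  rows=[
    [[0,0,0],[0,0,-0.2],1],
    [[0,0,0],[0,0,0],1],
  ],
)

```text
clock: 34.72
position: [0.6123, 0.3066, 0.0774]
ee_rot: [-0.0, 0.653, 0.757, -0.0]
contact_force: [-0.7, -0.8, -3.1]
width: 0.0155
gripper_force: 79.3
```

Emit:
drive_tool(
  rows=[
    [[0,0,0],[0,0,-0.1],1],
    [[0,0,0],[0,0,0],1],
  ],
)

```text
clock: 34.98
position: [0.6124, 0.3067, 0.0763]
ee_rot: [-0.0, 0.653, 0.757, -0.0]
contact_force: [-0.7, -0.9, -2.9]
width: 0.0148
gripper_force: 79.3
```

Emit:
drive_tool(
  rows=[
    [[0,0,0],[-0.1,0,-0.2],1],
    [[0,0,0],[0,0,0],1],
  ],
)

```text
clock: 35.22
position: [0.6111, 0.3066, 0.0741]
ee_rot: [-0.0, 0.653, 0.757, -0.0]
contact_force: [0.3, -0.2, -2.6]
width: 0.0148
gripper_force: 79.3
```

Emit:
drive_tool(
  rows=[
    [[0,0,0],[0,0,-0.15],1],
    [[0,0,0],[0,0,0],1],
  ],
)

```text
clock: 35.48
position: [0.6115, 0.3066, 0.0738]
ee_rot: [0.0, 0.653, 0.757, 0.0]
contact_force: [-1.5, -1.6, 2.7]
width: 0.0151
gripper_force: 80.3
```

Lid contact is at z 0.0738, the same as on the red box. Now I'll ease off and push forward.

Emit:
drive_tool(
  rows=[
    [[0,0,0],[0,0,0.08],1],
    [[0,0,0],[-0.05,0.4,0],1],
    [[0,0,0],[-0.05,0.3,0],1],
    [[0,0,0],[0,0,0],1],
  ],
)

```text
clock: 35.98
position: [0.611, 0.3142, 0.0739]
ee_rot: [0.0, 0.653, 0.757, 0.001]
contact_force: [0.6, -0.8, 0.8]
width: 0.015
gripper_force: 79.9
```

Emit:
drive_tool(
  rows=[
    [[0,0,0],[-0.02,0.15,0],1],
    [[0,0,0],[0,0,0],1],
  ],
)

```text
clock: 36.22
position: [0.6106, 0.3151, 0.0739]
ee_rot: [0.0, 0.653, 0.757, 0.0]
contact_force: [1.5, -2.0, 2.7]
width: 0.015
gripper_force: 80.1
```

Emit:
drive_tool(
  rows=[
    [[0,0,0],[-0.01,0.08,0],1],
    [[0,0,0],[0,0,0],1],
  ],
)

```text
clock: 36.48
position: [0.6105, 0.3153, 0.0739]
ee_rot: [0.001, 0.653, 0.757, -0.0]
contact_force: [1.5, -4.5, 3.2]
width: 0.0153
gripper_force: 80.2
```

Emit:
drive_tool(
  rows=[
    [[0,0,0],[-0.01,0.07,0],1],
    [[0,0,0],[0,0,0],1],
    [[0,0,0],[0,0,0],1],
  ],
)

```text
clock: 36.85
position: [0.6105, 0.3153, 0.074]
ee_rot: [0.001, 0.653, 0.757, -0.001]
contact_force: [2.4, -6.3, 3.7]
width: 0.0149
gripper_force: 80.3
```

Emit:
drive_tool(
  rows=[
    [[0,0,0],[0,0,-0.06],1],
    [[0,0,0],[0,0,0],1],
    [[0,0,0],[0,0,0],1],
    [[0,0,0],[0,0,0],1],
  ],
)

```text
clock: 37.35
position: [0.6105, 0.3153, 0.074]
ee_rot: [0.001, 0.653, 0.757, -0.0]
contact_force: [1.5, -6.1, 5.6]
width: 0.0153
gripper_force: 80.5
```

Emit:
drive_tool(
  rows=[
    [[0,0,0],[0,-0.04,0],1],
    [[0,0,0],[0,0,-0.05],1],
    [[0,0,0],[0,0,0],1],
    [[0,0,0],[0,0,0],1],
    [[0,0,0],[0,0,0],1],
  ],
)

```text
clock: 37.98
position: [0.6105, 0.3153, 0.0739]
ee_rot: [0.001, 0.653, 0.757, -0.0]
contact_force: [0.9, -5.3, 7.2]
width: 0.0151
gripper_force: 80.7
```

Emit:
drive_tool(
  rows=[
    [[0,0,0],[0,0.02,-0.05],1],
    [[0,0,0],[0,0,0],1],
    [[0,0,0],[0,0,0],1],
    [[0,0,0],[0,0,0],1],
  ],
)

```text
clock: 38.48
position: [0.6105, 0.3153, 0.0739]
ee_rot: [0.001, 0.653, 0.757, -0.0]
contact_force: [-0.1, -7.9, 9.2]
width: 0.0151
gripper_force: 81.1
```

Run:
```python
from h import *
st()
```

```text
t 38.48 pos [0.6105 0.3153 0.0739] z [ 0.002 -0.002 -1.   ] yaw_y 8.43 w 0.0151 F [-0.1 -7.9  9.2] g 81.1
```

Emit:
drive_tool(
  rows=[
    [[0,0,0],[0,-0.04,0.08],1],
    [[0,0,0],[0,-0.04,0.06],1],
    [[0,0,0],[0,-0.04,0.03],1],
    [[0,0,0],[0.01,-0.08,0.06],1],
    [[0,0,0],[0.01,-0.1,0.1],1],
    [[0,0,0],[0.04,-0.3,0.4],1],
    [[0,0,0],[0.07,-0.5,2],1],
    [[0,0,0],[0,0,4],1],
  ],
)

```text
clock: 39.48
position: [0.6093, 0.3048, 0.1375]
ee_rot: [-0.002, 0.653, 0.757, -0.003]
contact_force: [-0.2, 1.0, -2.3]
width: 0.015
gripper_force: 79.2
```

Emit:
drive_tool(
  rows=[
    [[0,0,-0.085],[-0.2,-3.3,1.5],1],
    [[0,0,-0.085],[-0.2,-3.2,0],1],
    [[0,0,-0.085],[-0.1,-3.2,0],1],
    [[0,0,-0.085],[-0.1,-3.2,0],1],
    [[0,0,0],[0,0,0],1],
    [[0,0,0],[0,0,0],1],
    [[0,0,0],[0,0,0],1],
  ],
)

```text
clock: 40.35
position: [0.6052, 0.1774, 0.1543]
ee_rot: [-0.0, 0.772, 0.636, 0.0]
contact_force: [0.1, -0.1, -2.5]
width: 0.0151
gripper_force: 79.4
```

```bash
cat > chk.py <<'E'
from m import *
st(); im,c=snap('wrist'); t,ct=snap('top')
for col in ('red','blue'):
    for a,ce,l in blobs(cv2.morphologyEx(mask(t,col),cv2.MORPH_OPEN,np.ones((3,3))),80): 
        if ce[1]>150 and ce[0]>190: print('top',col,ce.round(1),world(ct,ce,.054)[0,:2].round(4),round(rect(ct,l,.054)[2],1))
for a,ce,l in blobs(mask(im,'green',90),200):
    print('green',a,ce.round(0),[np.round(v,4).tolist() for v in rect(c,l,.003)])
E
python3 chk.py
```

```text
t 40.35 pos [0.6052 0.1774 0.1543] z [-0.     0.001 -1.   ] yaw_y -10.99 w 0.0151 F [ 0.1 -0.1 -2.5] g 79.4
top red [226. 252.] [0.3845 0.3307] 98.3
top blue [213.2 172.9] [0.6045 0.3628] 98.2
green 1413 [261. 172.] [[0.6060000061988831, 0.1818999946117401], [0.05480000004172325, 0.049300000071525574], 169.03939819335938]
green 349 [ 56. 344.] [[0.2904999852180481, 0.005400000140070915], [0.07119999825954437, 0.014700000174343586], 29.514699935913086]
```

Emit:
drive_tool(
  rows=[
    [[0,0,0],[0.05,-0.27,-4],1],
    [[0,0,0],[0,0,-3],1],
    [[0,0,0],[0,0,-1.5],1],
    [[0,0,0],[0,0,0],1],
    [[0,0,0],[0,0,0],1],
    [[0,0,0],[0,0,0],1],
  ],
)

```text
clock: 41.2
position: [0.6068, 0.174, 0.0708]
ee_rot: [0.001, 0.772, 0.636, 0.001]
contact_force: [0.0, -0.8, -2.3]
width: 0.0149
gripper_force: 79.4
```

Emit:
drive_tool(
  rows=[
    [[0,0,0],[0,0,-0.4],1],
    [[0,0,0],[0,0,0],1],
    [[0,0,0],[0,0,0],1],
  ],
)

```text
clock: 41.58
position: [0.6058, 0.1738, 0.0655]
ee_rot: [0.0, 0.772, 0.636, 0.0]
contact_force: [-0.6, -0.4, -2.4]
width: 0.0149
gripper_force: 79.4
```

Emit:
drive_tool(
  rows=[
    [[0,0,0],[0,0.1,-0.35],1],
    [[0,0,0],[0,0,0],1],
    [[0,0,0],[0,0,-0.12],1],
    [[0,0,0],[0,0,0],1],
  ],
)

```text
clock: 42.08
position: [0.6059, 0.1748, 0.0609]
ee_rot: [0.0, 0.772, 0.636, 0.0]
contact_force: [-0.9, -0.3, 0.2]
width: 0.0153
gripper_force: 79.7
```

Seated on the mat. I'll open slightly, retract straight up and back away.

Emit:
drive_tool(
  rows=[
    [[0,0,0],[0,0,0],4.5],
    [[0,0,0],[0,0,0],4.5],
    [[0,0,0],[0,0,0],4.5],
    [[0,0,0],[0,0,4],4.5],
    [[0,0,0],[0,0,5],4.5],
    [[0,0,0],[0,0,5],4.5],
    [[0,0,0],[0,0,0],4.5],
    [[0,0,0],[0,0,0],4.5],
  ],
)

```text
clock: 43.08
position: [0.6054, 0.1747, 0.2005]
ee_rot: [-0.0, 0.772, 0.636, -0.0]
contact_force: [-1.3, -0.1, -0.2]
width: 0.0452
gripper_force: 0.0
```

```bash
python3 chk.py
python3 - <<'E'
from h import *
im,c=snap('wrist','w10'); cv2.imwrite('pics/w10s.png',im)
E
```

```text
t 43.08 pos [0.6054 0.1747 0.2005] z [-0. -0. -1.] yaw_y -11.06 w 0.0452 F [-1.3 -0.1 -0.2] g 0.0
top red [226. 252.] [0.3844 0.3307] 97.0
top blue [213.2 172.9] [0.6046 0.3629] 98.2
green 1367 [259. 183.] [[0.6015999913215637, 0.1597999930381775], [0.09629999846220016, 0.0551999993622303], 78.75279998779297]
green 288 [ 76. 318.] [[0.2890999913215637, 0.004999999888241291], [0.06759999692440033, 0.013799999840557575], 33.29199981689453]
```

View pics/w10s.png

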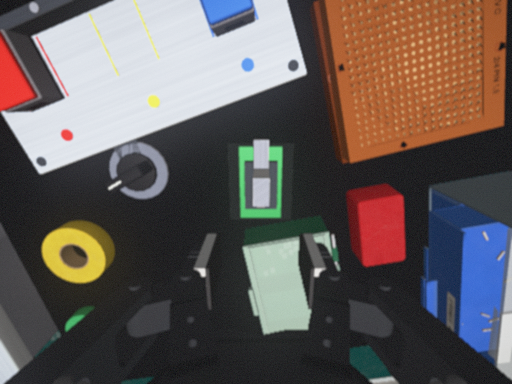

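The square stands upright and centred on its mat at (260,180), and both boxes are on their stations. One last check of the knob angle before handing in.

Run:
```python
from h import *
im=cv2.imread('pics/w10.png'); c=eyes.get_calibration('wrist')
h=cv2.cvtColor(im,cv2.COLOR_BGR2HSV)[170:195,100:135]; m=cv2.inRange(h,(0,0,150),(180,60,255))
l=max(blobs(m,5),key=lambda b:b[0])[2]; y,x=np.where(l)
w=world(c,np.c_[x+100,y+170],.044)[:,:2]; v=cv2.fitLine((w*1000).astype(np.float32),cv2.DIST_L2,0,.01,.01).ravel(); a=np.degrees(np.arctan2(v[1],v[0]))%180
print(len(x),'bar axis',a,'start ~96-98 -> turned',97-a)
```

```text
53 bar axis 147.61577 start ~96-98 -> turned -50.61577
```

Run:
```python
from h import *
im=cv2.imread('pics/w10.png'); c=eyes.get_calibration('wrist')
g=im.min(2)[165:205,95:145]
for th in (170,200):
    for n,ce,l in blobs((g>th).astype(np.uint8),5):
        y,x=np.where(l); w=world(c,np.c_[x+95,y+165],.044)[:,:2]; v=cv2.fitLine((w*1000).astype(np.float32),cv2.DIST_L2,0,.01,.01).ravel()
        print(th,n,ce+[95,165],'axis',np.degrees(np.arctan(v[1]/v[0])))
```

```text
170 35 [114.54285714 184.42857143] axis 19.480274
200 22 [114.04545455 184.81818182] axis 19.593359
```

Run:
```python
from rig import job
print(job.sign_off())
```

```text
the job is handed in; nothing more can be done
None
```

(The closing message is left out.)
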